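# Sort reel rods by length with a drop-in gauge

### The job

Sort the two steel rods lying in the cradle. Take them one at a time: lower the rod lengthwise between the jaws of the length gauge without forcing it, feel whether it drops fully in or stays on top of the jaws even when well centred, and lay it down in its tray before taking the next. A rod that drops in goes in the shorter tray, one that stays on the jaws in the longer tray; leave both rods lying flat inside their trays, and do not disturb the other things on the bench.

Things in the scene. Friction and masses are not known exactly. Their poses are not given: they have to be found in the camera images.
- rod_a: one of two like plain steel rods, 18 mm diameter, ends chamfered 1.2 mm, 0.16 to 0.26 kg, either 112 or 118 mm long: neither name nor place tells which, only the gauge. Origin at its middle, x along its axis (it may be rolled about it). It starts in one of the cradle's two places.
- rod_b: one of two like plain steel rods, 18 mm diameter, ends chamfered 1.2 mm, 0.16 to 0.26 kg, either 112 or 118 mm long: neither name nor place tells which, only the gauge. Origin at its middle, x along its axis (it may be rolled about it). It starts in one of the cradle's two places.
- cradle: fixed cradle: aluminium plate 116 x 120 x 8 mm with two places, 34 mm either side of its centre along y, each of two grey V saddles; rods lie along its x with their axis 42 mm above the origin. Saddles are 46 mm high, V mouth 34 mm; 70 mm between them are free for fingers down to the plate. Origin: centre of its underside on the worktop.
- gauge: fixed length gauge: dark base 168 x 46 x 8 mm, two aluminium end jaws (24 thick, 42 wide, tops at z 52 mm), inner faces 115 mm apart along x. Inside each jaw stands a V saddle (41 to 55 mm from the middle, 49 high); 82 mm between them are free for fingers. Origin: centre of its underside on the worktop; x along the slot, z up.
- gauge_seat (a point): where the middle of a 112 mm rod comes to rest in the gauge, 45 mm above its origin; axes as the gauge. A 118 mm rod stays on the jaw tops with its axis 16 mm higher, and so does a short one that is over 2.5 mm off-centre lengthwise.
- tray_short: the shorter white tray: 126 x 76 mm inside, walls 4 mm thick, 22 mm high, fixed on a grey board beside the other tray (90 mm between centres, parallel, either way round). The floor falls 5 mm to the centre line, where a rod comes to rest with its axis 14 mm above the origin. Origin: centre of the underside, 6 mm above the worktop; x along its length.
- tray_long: the longer white tray: 156 x 76 mm inside, walls 4 mm thick, 22 mm high, fixed on a grey board beside the other tray (90 mm between centres, parallel, either way round). The floor falls 5 mm to the centre line, where a rod comes to rest with its axis 14 mm above the origin. Origin: centre of the underside, 6 mm above the worktop; x along its length.
- wrap_reel: obstacle, fixed: large yarn reel machine behind and left of the cradle. Its plinth is 56 mm high, its front edge 0.22 m before the origin (-x), its right edge 0.27 m to the right (-y); reel bars along x, 0.11 to 0.42 m high, begin 0.25 m before the origin and 50 mm to its right and go on to the left. Come to the cradle from the robot's side. Origin on the worktop.
- tape_measure: bystander: yellow tape measure, 32 x 67 x 55 mm. Leave it where it is.
- stapler: bystander: stapler, 34 x 112 x 34 mm. Leave it where it is.
- pick_glass: bystander: small black folding magnifier, 38 x 36 x 40 mm. Leave it where it is.

How it is judged:
On the way, in this order (a step that is already met when the one before it is completed fails the run):
1. the first rod is tried in the gauge: the short one fully down between the jaws, the long one set down centred on the jaw tops (((z of rod_a in the frame of gauge between 0.038 and 0.05 m and horizontal distance between rod_a and gauge below 0.01 m and angle between the x axis of rod_a and the x axis of gauge, either way round below 0.12 rad) or (contact force between rod_b and gauge above 0.5 N and z of rod_b in the frame of gauge above 0.053 m and horizontal distance between rod_b and gauge below 0.015 m and angle between the x axis of rod_b and the x axis of gauge, either way round below 0.15 rad))), for 0.1 s.
2. a rod lies released in its tray (((x of rod_a in the frame of tray_short between -0.02 and 0.02 m and y of rod_a in the frame of tray_short between -0.036 and 0.036 m and z of rod_a in the frame of tray_short below 0.023 m and contact force between rod_a and the fingers below 0.05 N and linear speed of rod_a below 0.03 m/s) or (x of rod_b in the frame of tray_long between -0.03 and 0.03 m and y of rod_b in the frame of tray_long between -0.036 and 0.036 m and z of rod_b in the frame of tray_long below 0.023 m and contact force between rod_b and the fingers below 0.05 N and linear speed of rod_b below 0.03 m/s))), for 0.2 s.
3. with that rod in its tray, the other rod is tried in the gauge ((((x of rod_a in the frame of tray_short between -0.02 and 0.02 m and y of rod_a in the frame of tray_short between -0.036 and 0.036 m and z of rod_a in the frame of tray_short below 0.023 m and contact force between rod_a and the fingers below 0.05 N and linear speed of rod_a below 0.03 m/s) and (contact force between rod_b and gauge above 0.5 N and z of rod_b in the frame of gauge above 0.053 m and horizontal distance between rod_b and gauge below 0.015 m and angle between the x axis of rod_b and the x axis of gauge, either way round below 0.15 rad)) or ((x of rod_b in the frame of tray_long between -0.03 and 0.03 m and y of rod_b in the frame of tray_long between -0.036 and 0.036 m and z of rod_b in the frame of tray_long below 0.023 m and contact force between rod_b and the fingers below 0.05 N and linear speed of rod_b below 0.03 m/s) and (z of rod_a in the frame of gauge between 0.038 and 0.05 m and horizontal distance between rod_a and gauge below 0.01 m and angle between the x axis of rod_a and the x axis of gauge, either way round below 0.12 rad)))), for 0.1 s.
At the end, for the whole second after the job is handed in: The rod that fits the gauge lies in the shorter tray, the other in the longer: flat on the floor (axis under 23 mm above the tray's origin), middle within 36 mm of the centre line and, lengthwise, 20 mm (short) or 30 mm (long) of the centre, released, at rest; bystanders within 20 mm (x of rod_a in the frame of tray_short between -0.02 and 0.02 m and y of rod_a in the frame of tray_short between -0.036 and 0.036 m and z of rod_a in the frame of tray_short below 0.023 m and contact force between each of rod_a, rod_b and the fingers below 0.05 N and linear speed of each of rod_a, rod_b below 0.03 m/s and x of rod_b in the frame of tray_long between -0.03 and 0.03 m and y of rod_b in the frame of tray_long between -0.036 and 0.036 m and z of rod_b in the frame of tray_long below 0.023 m and distance of each of tape_measure, stapler, pick_glass from where it was at the start of the episode below 0.02 m); the robot touches nothing.
It fails at once if a bystander is knocked away (distance of any of tape_measure, stapler, pick_glass from where it was at the start of the episode above 0.03 m).
It fails at once if a rod is forced onto the gauge with more than 70 N (contact force between any of rod_a, rod_b and gauge above 70 N).
It also fails if it takes over 64 s, if anything falls off the work surface, if the arm or the gripper's body presses on something with over 40 N, if the wrist force passes 120 N, or if a joint passes its speed limit or range.

### The arm

A 6-joint arm with a two-finger parallel gripper is mounted at the origin on a cart in front of the work surface, level with it; the furniture and walls round the work are solid. World frame = base frame: x ahead of the robot, y to its left, z up, the work surface at z = 0. Lengths are in m, angles in rad, forces in N, time in s.
With the tool pointing down it reaches from about 0.35 to 0.875 m from the base axis. Payload 15.5 kg.
Tool frame: the origin (TCP) lies between the finger pads; the fingertips stand 11 mm ahead of it and the grasp point (between the pads) lies 8 mm behind it; z points along the fingers, x is the direction in which the jaws open and shut, and the axes are right-handed (so a half turn about z gives the same grasp; the last joint's range is limited). The gripper opens to 85 mm and grips with 20 to 120 N. Pads are 22 mm wide; open, the fingers measure 114 mm over their backs; the gripper's body (76 mm by 85 mm) begins 54 mm behind the grasp point. The pads swing forward as they close: fully open they stand 13 mm farther back than shut.
Start: joints at [1.05, 0.494, 1.345, -0, 1.302, -0.096], TCP at [0.258, 0.569, 0.242] pointing down, gripper open.
Joint ranges: [-2.91, 2.91], [-0.82, 2.16], [0.22, 2.67], [-1.22, 4.37], [0.12, 2.79], [-3.08, 3.08]. Speed limits (rad/s): [1.89, 1.89, 2.57, 3.01, 3.01, 3.01].

### API

Orientations are given as a unit quaternion [w, x, y, z].
In Python, from bench import ctrl, camera, order gives the robot as it stands.
- The arm moves only by the shell command python3 -m handwheel 'ROWS' [OPENING] [FORCE]. ROWS is JSON, a list of rows, each an object of numbers: "x", "y", "z": the shift along the tool's x, y, z in m; "rx", "ry", "rz": the turn, a rotation vector about the tool's x, y, z in degrees. In form: [{"x": .., "y": .., "z": .., "rx": .., "ry": .., "rz": ..}, ...]. A call has 1 to 12 rows; each row is the pose to reach, as a shift and turn from the pose commanded when the call began, along the tool's axes at that moment; what a row does not reach only later rows make up. A row lasts 1/10 s, in which the tool goes at most 50 mm and 8.59 degrees, less where a joint would pass 70% of its speed; a pose out of reach is approached as far as the arm can. A call with a gripper value outside its range is refused whole. OPENING is the finger opening in m, from 0 to 0.0854, set as the call begins (- or left out, the last holds). The fingers move at their own pace and stop on an object; FORCE is the grip in N (left out, the last holds). Time passes only in rows, so rows that repeat a pose let the fingers close. It gives the time, the measured TCP pose, the force and the opening at its end, in the units of the state.
- ctrl.state(): the state, without advancing time (a new reading comes with each control period).
- camera(name): name is "scene" or "top" or "wrist"; returns a dict with "pixels" (420x560x3 uint8, red, green, blue), "fx", "fy", "cx", "cy" (pixels), "camera_from_world" (4x4, takes a point from world to camera coordinates); the wrist camera has in their place "T_tool_cam" (4x4, takes a point from camera to tool coordinates, whose origin is the TCP and whose axes are the tool frame's). Camera axes: x right, y up, looking along -z (the intrinsics and any distortion apply to the point x, -y, -z); pixel columns grow to the right and rows downward; lengths in m; the calibration is good to about 2 mm. A picture is of the moment at which its call begins: read the wrist's pose just before it. There is no depth.
- order.finish_job(): hands the job in, once; it reports no verdict.
The state is a dict: "time_s": time; "joints": joint angles; "qd": joint speeds; "joint_efforts": joint torques, N m; "tool_pos": TCP position; "eef_rot": TCP orientation; "contact_force": force on the tool from outside, world axes, zero at the start; "torque": the same for the moment, N m; "gripper_width": opening from 0.0 (shut) to 1.0 (fully open).
Only numpy, scipy, OpenCV 4.12 (cv2) and the standard library are available. Lean on these libraries where they do the work, as an engineer would, in place of code of your own. Each camera call takes 0.05 s, during which the arm holds its last target.

## Working session

There is one attempt and no reset: what is moved stays moved. The work goes in short steps, Python scripts to look and compute and a shell command to move; the robot and the scene stay as the last step left them, time stands still between calls to the robot, and variables do not carry over. Pictures are saved under pics/ and viewed, and the job is handed in when it is done.

```bash
ls; mkdir -p pics; python3 - <<'E'
from bench import ctrl,camera,order
import cv2,json,pickle
print(ctrl.state())
for n in ["scene","top","wrist"]:
    c=camera(n); cv2.imwrite(f"pics/{n}0.png",c["pixels"][:,:,::-1]); pickle.dump(c,open(f"{n}0.pkl","wb"))
    print(n,{k:v for k,v in c.items() if k!="pixels"})
E
```

```text
pics
{'time_s': 0.0, 'joints': array([ 1.05052156e+00,  4.94207279e-01,  1.34613503e+00, -1.88695681e-05,
        1.30248636e+00, -9.55122790e-02]), 'qd': array([ 0.00040821, -0.00033662, -0.00029429, -0.0013636 , -0.00051143,
        0.0017611 ]), 'joint_efforts': array([-3.67789136e-03, -8.82146645e+01, -3.83879220e+01, -2.44122411e-04,
        9.80949932e-03, -2.94404219e-05]), 'tool_pos': array([0.25740237, 0.56915529, 0.24168394]), 'eef_rot': array([ 2.92092385e-04,  8.40267601e-01,  5.42171538e-01, -5.44699700e-04]), 'contact_force': array([ 0.36865323,  0.17309812, -0.80629435]), 'torque': array([ 0.02950352, -0.0193187 , -0.02182252]), 'gripper_width': 0.9980493535824078}
scene {'fx': 433.2451563833095, 'fy': 433.2451563833095, 'cx': 273.7499878956582, 'cy': 210.17443983730053, 'camera_from_world': array([[-0.85568043, -0.51746926,  0.00604676,  0.49670316],
       [ 0.30012436, -0.48669516,  0.82039819, -0.245233  ],
       [-0.42158791,  0.70381346,  0.57176066, -1.12623294],
       [ 0.        ,  0.        ,  0.        ,  1.        ]])}
top {'fx': 508.8593032717342, 'fy': 508.8593032717342, 'cx': 280.21370694777363, 'cy': 203.63704809042866, 'camera_from_world': array([[ 0.02686103, -0.99963803, -0.00151542, -0.04850748],
       [ 0.97858359,  0.02598572,  0.20420309, -0.59608816],
       [-0.20408979, -0.00696807,  0.97892737, -1.30107095],
       [ 0.        ,  0.        ,  0.        ,  1.        ]])}
wrist {'fx': 291.55678377921316, 'fy': 291.55678377921316, 'cx': 277.7938871913554, 'cy': 212.12100889994994, 'T_tool_cam': array([[ 9.99998592e-01,  1.03684505e-03, -1.31940493e-03,
         4.97308285e-04],
       [ 5.76063808e-04, -9.50601000e-01, -3.10414896e-01,
        -8.04726133e-02],
       [-1.57607980e-03,  3.10413699e-01, -9.50600259e-01,
        -1.31944357e-01],
       [ 0.00000000e+00,  0.00000000e+00,  0.00000000e+00,
         1.00000000e+00]])}
```

View pics/scene0.png

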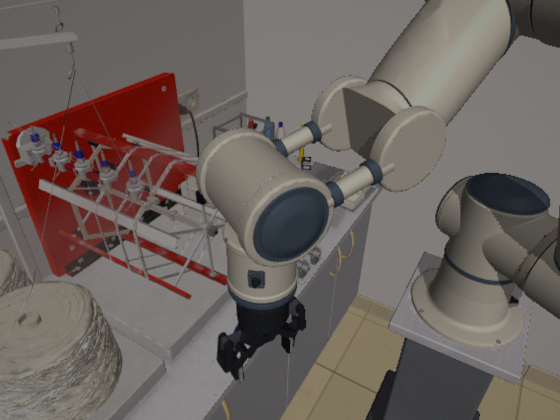

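View pics/top0.png

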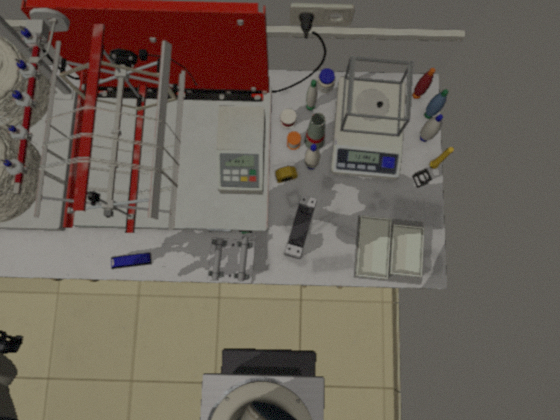

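View pics/wrist0.png

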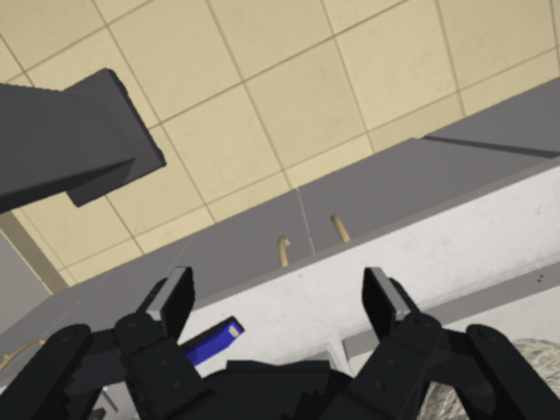

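```bash
python3 - <<'E'
import pickle,cv2
c=pickle.load(open("top0.pkl","rb"));p=c["pixels"][:,:,::-1]
cv2.imwrite("pics/topz1.png",cv2.resize(p[190:290,190:330],None,fx=5.5,fy=5.5,interpolation=cv2.INTER_CUBIC))
cv2.imwrite("pics/topz2.png",cv2.resize(p[140:290,330:460],None,fx=4,fy=4,interpolation=cv2.INTER_CUBIC))
E
```

```text
(no output)
```

View pics/topz1.png

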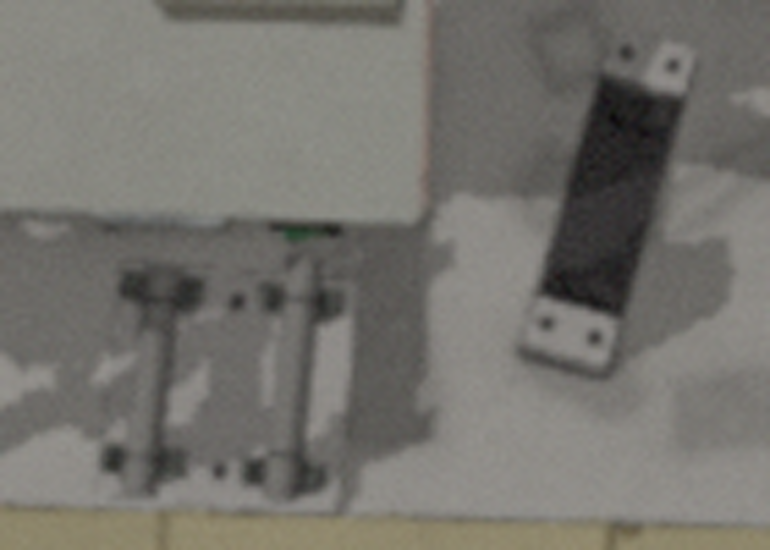

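View pics/topz2.png

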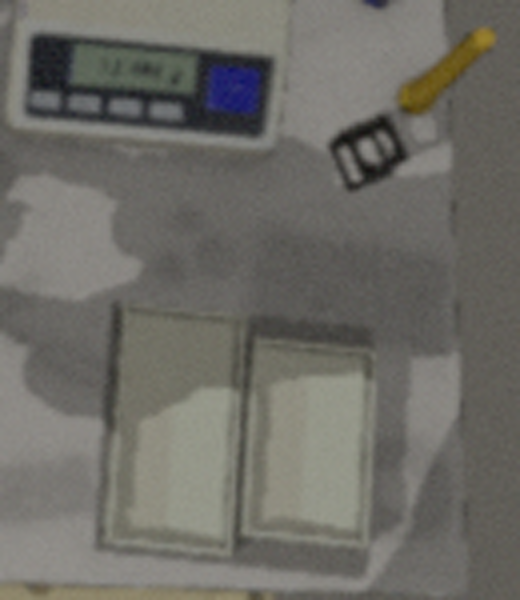

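```bash
cat > h.py <<'E'
import numpy as np, pickle
from scipy.spatial.transform import Rotation as R
def W(c,st=None):
    """returns world_from_cam 4x4"""
    if "camera_from_world" in c: return np.linalg.inv(c["camera_from_world"])
    return pose(st)@c["T_tool_cam"]
def pose(st):
    T=np.eye(4);q=st["eef_rot"];T[:3,:3]=R.from_quat([q[1],q[2],q[3],q[0]]).as_matrix();T[:3,3]=st["tool_pos"];return T
def ray(c,u,v,z,st=None):
    T=W(c,st);d=T[:3,:3]@np.array([(u-c["cx"])/c["fx"],-(v-c["cy"])/c["fy"],-1])
    o=T[:3,3];return o+d*(z-o[2])/d[2]
def proj(c,p,st=None):
    q=np.linalg.inv(W(c,st))@np.append(p,1);return np.array([c["cx"]+c["fx"]*q[0]/-q[2],c["cy"]-c["fy"]*q[1]/-q[2]])
E
python3 - <<'E'
from h import *
c=pickle.load(open("top0.pkl","rb"))
a=lambda x,y,z:print((x,y),np.round(ray(c,190+x/5.5-.4,190+y/5.5-.4,z),3))
b=lambda x,y,z:print((x,y),np.round(ray(c,330+x/4-.4,140+y/4-.4,z),3))
print("rods");a(165,275,.042);a(140,490,.042);a(303,262,.042);a(283,490,.042)
print("saddles");a(160,288,.042);a(143,460,.042);a(303,300,.042);a(285,472,.042)
print("gauge");
for p in [(606,40),(692,48),(607,375),(520,355)]:a(*p,.052)
print("long")
for p in [(118,305),(243,318),(233,555),(100,547)]:b(*p,.028)
print("short")
for p in [(253,337),(376,347),(366,550),(243,540)]:b(*p,.028)
print("stapler",ray(c,130,260,.03),"tape",ray(c,286,173,.05),"pick",ray(c,422,178,.03))
print("tape?")
E
```

```text
rods
(165, 275) [0.499 0.127 0.042]
(140, 490) [0.395 0.134 0.042]
(303, 262) [0.507 0.06  0.042]
(283, 490) [0.396 0.065 0.042]
saddles
(160, 288) [0.492 0.129 0.042]
(143, 460) [0.409 0.133 0.042]
(303, 300) [0.488 0.06  0.042]
(285, 472) [0.405 0.065 0.042]
gauge
(606, 40) [ 0.619 -0.085  0.052]
(692, 48) [ 0.616 -0.127  0.052]
(607, 375) [ 0.455 -0.089  0.052]
(520, 355) [ 0.463 -0.047  0.052]
long
(118, 305) [ 0.576 -0.249  0.028]
(243, 318) [ 0.569 -0.334  0.028]
(233, 555) [ 0.409 -0.324  0.028]
(100, 547) [ 0.412 -0.236  0.028]
short
(253, 337) [ 0.556 -0.34   0.028]
(376, 347) [ 0.551 -0.424  0.028]
(366, 550) [ 0.414 -0.413  0.028]
(243, 540) [ 0.419 -0.331  0.028]
stapler [0.43879006 0.36595714 0.03      ] tape [ 0.68554713 -0.04601077  0.05      ] pick [ 0.68663689 -0.42282973  0.03      ]
tape?
```

```bash
python3 -m handwheel '[{"x":-0.036,"y":0.026},{"x":-0.073,"y":0.052},{"x":-0.109,"y":0.077,"rz":-5},{"x":-0.146,"y":0.103,"rz":-10},{"x":-0.182,"y":0.129,"rz":-15},{"x":-0.210,"y":0.170,"rz":-20.8},{"x":-0.240,"y":0.205,"z":0.01,"rz":-20.8},{"x":-0.270,"y":0.245,"z":0.03,"rz":-20.8},{"x":-0.300,"y":0.280,"z":0.05,"rz":-20.8},{"x":-0.330,"y":0.320,"z":0.07,"rz":-20.8},{"x":-0.357,"y":0.356,"z":0.092,"rz":-20.8},{"x":-0.357,"y":0.356,"z":0.092,"rz":-20.8}]' 0.085 50
cat > snap.py <<'E'
import sys,cv2
from bench import ctrl,camera
from h import *
n=sys.argv[1]; cam=sys.argv[2] if len(sys.argv)>2 else "wrist"
st=ctrl.state();c=camera(cam);pickle.dump((c,st),open(n+".pkl","wb"));cv2.imwrite(f"pics/{n}.png",c["pixels"][:,:,::-1])
print(st["time_s"],st["tool_pos"],pose(st)[:3,0],np.round(st["contact_force"],2),st["gripper_width"])
E
python3 snap.py w1
```

```text
0.15 [0.25746458 0.56923436 0.24184105] [ 4.12138364e-01  9.11120826e-01 -8.99849193e-04] [-0.13 -0.39  0.85] 0.9988913375894437$[0]: bad value
```

View pics/w1.png

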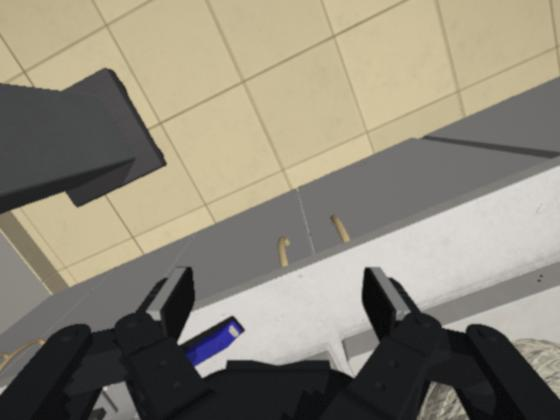

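```bash
python3 -m handwheel '[{"x":-0.036,"y":0.026,"z":0,"rx":0,"ry":0,"rz":0},{"x":-0.073,"y":0.052,"z":0,"rx":0,"ry":0,"rz":0},{"x":-0.109,"y":0.077,"z":0,"rx":0,"ry":0,"rz":-5},{"x":-0.146,"y":0.103,"z":0,"rx":0,"ry":0,"rz":-10},{"x":-0.182,"y":0.129,"z":0,"rx":0,"ry":0,"rz":-15},{"x":-0.210,"y":0.170,"z":0,"rx":0,"ry":0,"rz":-20.8},{"x":-0.240,"y":0.205,"z":0.01,"rx":0,"ry":0,"rz":-20.8},{"x":-0.270,"y":0.245,"z":0.03,"rx":0,"ry":0,"rz":-20.8},{"x":-0.300,"y":0.280,"z":0.05,"rx":0,"ry":0,"rz":-20.8},{"x":-0.330,"y":0.320,"z":0.07,"rx":0,"ry":0,"rz":-20.8},{"x":-0.357,"y":0.356,"z":0.092,"rx":0,"ry":0,"rz":-20.8},{"x":-0.357,"y":0.356,"z":0.092,"rx":0,"ry":0,"rz":-20.8}]' 0.085 50
python3 snap.py w1
```

```text
time_s: 1.4
tool_pos: [0.4361, 0.0939, 0.1485]
eef_rot: [-0.0, 0.73, 0.684, -0.001]
contact_force: [-0.1, 0.9, 0.4]
gripper_width: 0.996
1.4 [0.43612422 0.09393081 0.14852844] [ 6.53199985e-02  9.97864093e-01 -7.40887473e-04] [-0.07  0.93  0.41] 0.9960416434172114
```

View pics/w1.png

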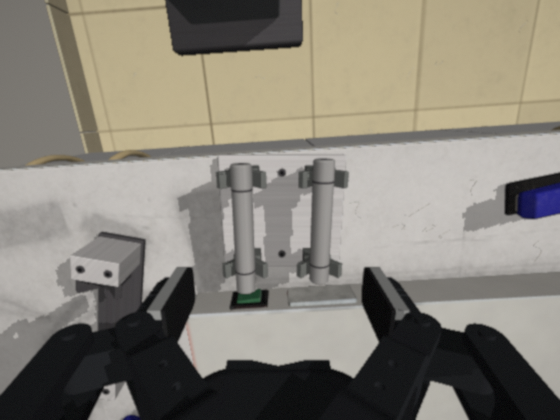

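```bash
cat > zoom.py <<'E'
import sys,cv2
from h import *
n,o,x0,x1,y0,y1=sys.argv[1],sys.argv[2],*map(int,sys.argv[3:7])
p=pickle.load(open(n+".pkl","rb"))[0]["pixels"][y0:y1,x0:x1,::-1]
f=min(800/(x1-x0),600/(y1-y0));f=int(f*10)/10
print("f",f);cv2.imwrite(f"pics/{o}.png",cv2.convertScaleAbs(cv2.resize(p,None,fx=f,fy=f,interpolation=cv2.INTER_CUBIC),alpha=1.3))
E
python3 zoom.py w1 w1z 200 360 145 300
```

```text
f 3.8
```

View pics/w1z.png

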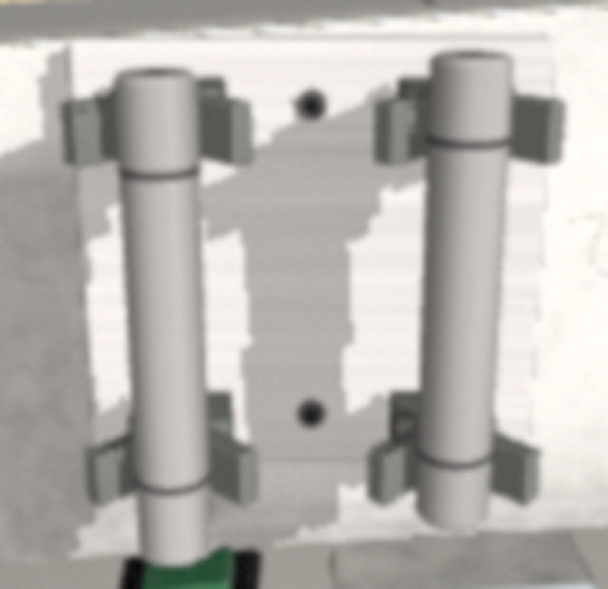

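```bash
python3 - <<'E'
from h import *
c,st=pickle.load(open("w1.pkl","rb"))
f=3.8
def P(x,y,z): return ray(c,200+(x+.5)/f-.5,145+(y+.5)/f-.5,z,st)
for nm,pts in {"R1":[(155,72),(160,177),(173,490),(177,560)],"R2":[(471,55),(468,145),(455,465),(452,525)]}.items():
    q=[P(*p,.051) for p in pts];q[0]=P(*pts[0],.0498);q[3]=P(*pts[3],.0498)
    print(nm,np.round(q,4).tolist())
    e=q[3]-q[0];r=q[2]-q[1]
    print(" len",np.linalg.norm(e),"ring",np.linalg.norm(r),"mid e",(q[0]+q[3])/2,"mid r",(q[1]+q[2])/2,"ang",np.degrees(np.arctan2(r[1],r[0])),np.degrees(np.arctan2(e[1],e[0])), "gaps",np.linalg.norm(q[1]-q[0]),np.linalg.norm(q[3]-q[2]))
E
```

```text
R1 [[0.3891, 0.0684, 0.0498], [0.4112, 0.0673, 0.051], [0.4863, 0.0625, 0.051], [0.506, 0.0614, 0.0498]]
 len 0.11709530787436608 ring 0.07526565312694791 mid e [0.44756711 0.06489974 0.0498    ] mid r [0.44877965 0.06490948 0.051     ] ang -3.657967589329764 -3.4644359279052246 gaps 0.02215829402716356 0.01974185888178037
R2 [[0.39, 0.134, 0.0498], [0.4086, 0.1329, 0.051], [0.4842, 0.1285, 0.051], [0.5008, 0.1276, 0.0498]]
 len 0.11101880328968439 ring 0.07567158767454503 mid e [0.44536648 0.13080278 0.0498    ] mid r [0.44638443 0.13069076 0.051     ] ang -3.3244812884257 -3.323485259203186 gaps 0.018734875709714695 0.016694153732503096
```

```bash
python3 -m handwheel '[{"x":-0.016,"y":0.008,"z":0.01,"rx":0,"ry":0,"rz":0},{"x":-0.032,"y":0.016,"z":0.025,"rx":0,"ry":0,"rz":0},{"x":-0.032,"y":0.016,"z":0.055,"rx":0,"ry":0,"rz":0},{"x":-0.032,"y":0.016,"z":0.07,"rx":0,"ry":0,"rz":0},{"x":-0.032,"y":0.016,"z":0.07,"rx":0,"ry":0,"rz":0},{"x":-0.032,"y":0.016,"z":0.07,"rx":0,"ry":0,"rz":0}]' 0.045 50
python3 snap.py w2
```

```text
time_s: 2.05
tool_pos: [0.4487, 0.0653, 0.0809]
eef_rot: [-0.0, 0.728, 0.685, -0.0]
contact_force: [0.1, -0.1, 0.3]
gripper_width: 0.525
2.05 [0.44868326 0.0652742  0.08086001] [6.08999311e-02 9.98143874e-01 7.50245521e-05] [ 0.06 -0.06  0.33] 0.525348600010923
```

View pics/w2.png

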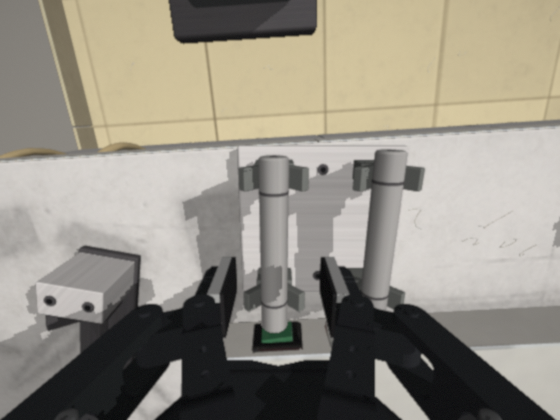

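```bash
python3 zoom.py w2 w2z 230 430 140 290; python3 zoom.py w2 w2y 230 330 240 340
```

```text
f 4.0
f 6.0
```

View pics/w2z.png

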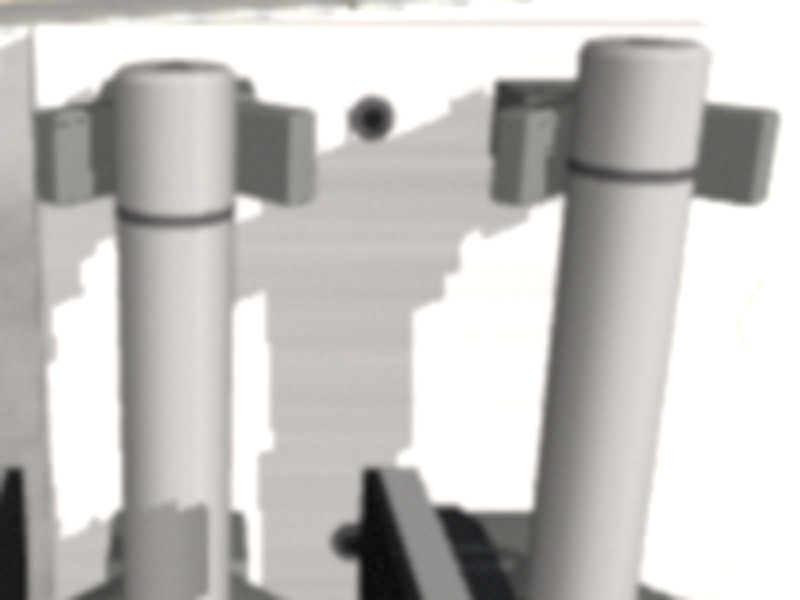

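View pics/w2y.png

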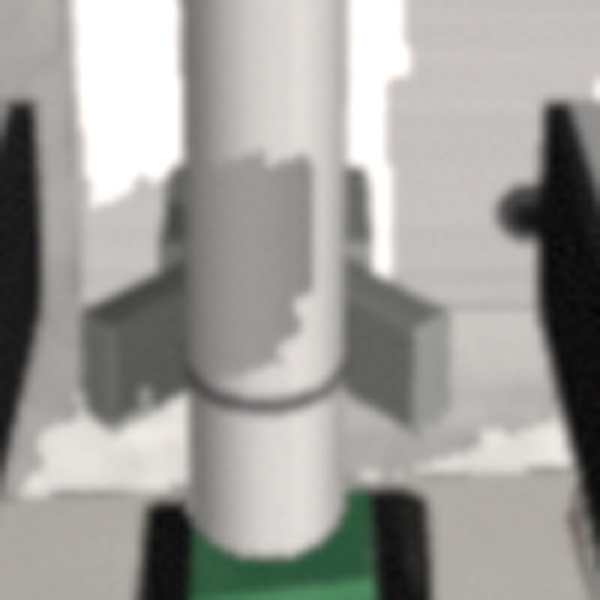

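```bash
python3 - <<'E'
from h import *
c,st=pickle.load(open("w2.pkl","rb"))
q=[ray(c,*p,st) for p in [(273.4,156.6,.0498),(273.7,194.4,.051),(274,307,.051),(274,332.2,.0498)]]
print(np.round(q,4));print((q[0]+q[3])/2,(q[1]+q[2])/2, q[2][0]-q[1][0],q[3][0]-q[0][0])
T=np.linalg.inv(pose(st));print("in tool",[np.round(T@np.append(x,1),4)[:3] for x in q])
E
```

```text
[[0.3894 0.0674 0.0498]
 [0.4107 0.0662 0.051 ]
 [0.4864 0.0614 0.051 ]
 [0.5074 0.06   0.0498]]
[0.44843721 0.06372178 0.0498    ] [0.44855958 0.06380702 0.051     ] 0.07575371053399971 0.11800039860768574
in tool [array([-0.0015, -0.0593,  0.0311]), array([-0.0014, -0.038 ,  0.0299]), array([-0.0016,  0.0379,  0.0299]), array([-0.0017,  0.059 ,  0.0311])]
```

```bash
python3 -m handwheel '[{"x":-0.001,"y":0,"z":0.02,"rx":0,"ry":0,"rz":0},{"x":-0.001,"y":0,"z":0.042,"rx":0,"ry":0,"rz":0},{"x":-0.001,"y":0,"z":0.042,"rx":0,"ry":0,"rz":0},{"x":-0.001,"y":0,"z":0.042,"rx":0,"ry":0,"rz":0}]' && python3 -m handwheel '[{"x":0,"y":0,"z":0,"rx":0,"ry":0,"rz":0},{"x":0,"y":0,"z":0,"rx":0,"ry":0,"rz":0},{"x":0,"y":0,"z":0,"rx":0,"ry":0,"rz":0},{"x":0,"y":0,"z":0,"rx":0,"ry":0,"rz":0},{"x":0,"y":0,"z":0,"rx":0,"ry":0,"rz":0}]' 0.010 50 && python3 snap.py w3
```

```text
time_s: 2.5
tool_pos: [0.4489, 0.0638, 0.0391]
eef_rot: [0.0, 0.729, 0.685, 0.0]
contact_force: [-0.5, 0.4, 0.8]
gripper_width: 0.526
time_s: 3.0
tool_pos: [0.4493, 0.0628, 0.0394]
eef_rot: [0.001, 0.728, 0.685, 0.0]
contact_force: [-2.0, -15.3, 14.2]
gripper_width: 0.176
3.0 [0.44925798 0.06277876 0.03938025] [ 6.13448944e-02  9.98116274e-01 -8.40885095e-04] [ -2.01 -15.29  14.21] 0.17558152615686484
```

View pics/w3.png

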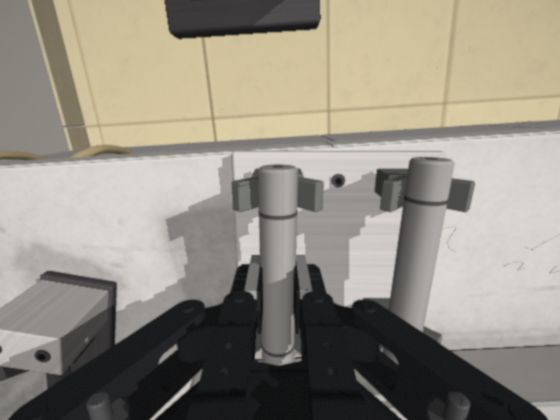

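```bash
python3 -m handwheel '[{"x":0,"y":0,"z":-0.015,"rx":0,"ry":0,"rz":0},{"x":0,"y":0,"z":-0.05,"rx":0,"ry":0,"rz":0},{"x":0,"y":0,"z":-0.09,"rx":0,"ry":0,"rz":0},{"x":-0.02,"y":0.02,"z":-0.111,"rx":0,"ry":0,"rz":0},{"x":-0.043,"y":0.054,"z":-0.111,"rx":0,"ry":0,"rz":4},{"x":-0.065,"y":0.085,"z":-0.111,"rx":0,"ry":0,"rz":8},{"x":-0.0855,"y":0.108,"z":-0.111,"rx":0,"ry":0,"rz":10},{"x":-0.0855,"y":0.108,"z":-0.111,"rx":0,"ry":0,"rz":10},{"x":-0.0855,"y":0.108,"z":-0.111,"rx":0,"ry":0,"rz":10},{"x":-0.0855,"y":0.108,"z":-0.111,"rx":0,"ry":0,"rz":10}]' && python3 snap.py w4;python3 zoom.py w4 w4z 130 330 120 270; python3 zoom.py w4 w4y 130 330 220 370
```

```text
time_s: 4.05
tool_pos: [0.5504, -0.0279, 0.1494]
eef_rot: [-0.0, 0.785, 0.619, -0.0]
contact_force: [0.2, 1.0, -1.4]
gripper_width: 0.177
4.05 [ 0.55035924 -0.0279093   0.14943613] [2.33476228e-01 9.72362509e-01 4.43318912e-05] [ 0.16  1.04 -1.37] 0.17724426713881974
f 4.0
f 4.0
```

View pics/w4.png

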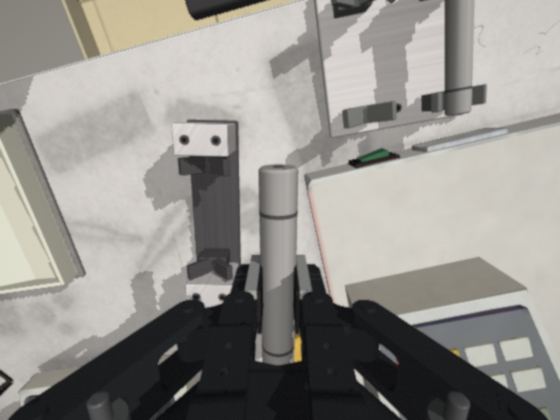

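View pics/w4z.png

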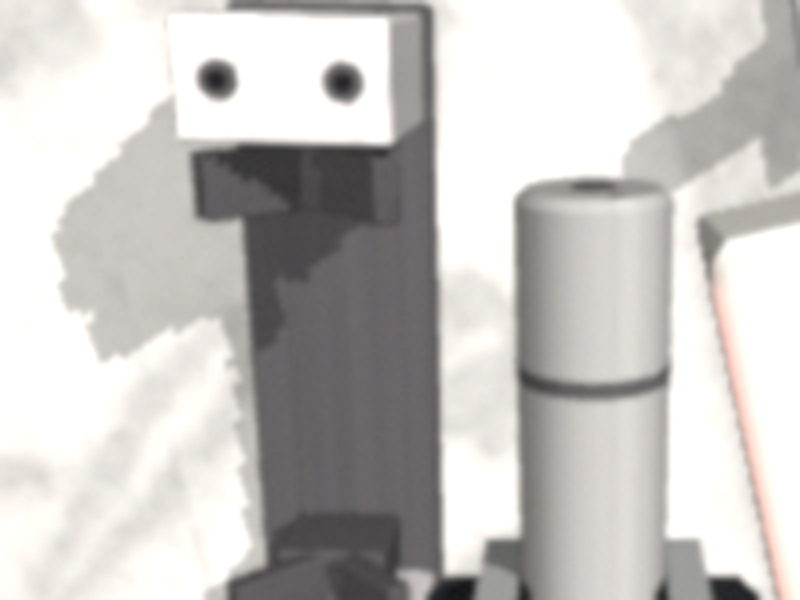

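View pics/w4y.png

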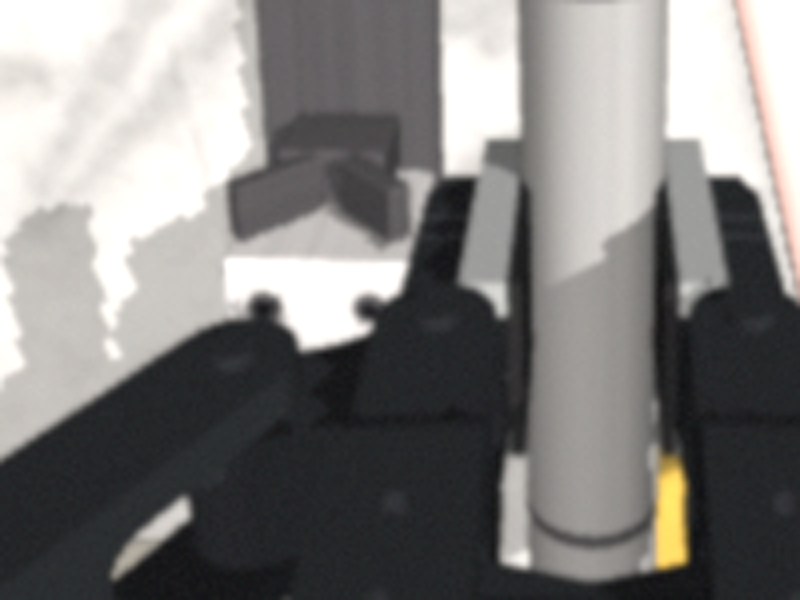

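```bash
cat > m4.py <<'E'
from h import *
c,st=pickle.load(open("w4.pkl","rb"))
f=4.
Z=lambda x,y,z: ray(c,130+(x+.5)/f-.5,120+(y+.5)/f-.5,z,st)
Y=lambda x,y,z: ray(c,130+(x+.5)/f-.5,220+(y+.5)/f-.5,z,st)
T=pose(st);Ti=np.linalg.inv(T)
loc=lambda p:(Ti@np.append(p,1))[:3]
pr=lambda n,p:print(n,np.round(p,4),np.round(loc(p),4))
zr=st["tool_pos"][2]+.003+.009
nr,fr=Z(595,390,zr),Y(592,543,zr);ne=Z(593,190,zr-.0012)
pr("nr",nr);pr("fr",fr);pr("mid",(nr+fr)/2);pr("ne",ne)
z=.052
n1,n2=Z(178,138,z),Z(392,147,z);f1=Y(225,257,z)
pr("near inner L",n1);pr("near inner R",n2);pr("far inner L",f1);f2=Y(405,262,z);pr("far inner R'",f2)
pr("near outer",Z(170,13,z));pr("near outerR",Z(388,15,z))
h=[Z(217,80,z),Z(342,83,z),Y(264,308,z),Y(370,308,z)]
for a in h: pr("hole",a)
a=(h[2]+h[3]-h[0]-h[1])/2;pr("hole mid",sum(h)/4);print("ang",np.degrees(np.arctan2(a[1],a[0])),np.linalg.norm(a))
b=f1-n1;print("ang L edge",np.degrees(np.arctan2(b[1],b[0])))
b=T[:3,1];print("tool y ang",np.degrees(np.arctan2(b[1],b[0])))
E
python3 m4.py
```

```text
nr [ 0.5128 -0.0178  0.1614] [ 0.001  -0.0389 -0.012 ]
fr [ 0.586  -0.0358  0.1614] [ 0.0007  0.0365 -0.012 ]
mid [ 0.5494 -0.0268  0.1614] [ 0.0009 -0.0012 -0.012 ]
ne [ 0.4918 -0.013   0.1602] [ 0.0008 -0.0605 -0.0108]
near inner L [ 0.4803 -0.0929  0.052 ] [-0.0796 -0.0529  0.0975]
near inner R [ 0.4917 -0.053   0.052 ] [-0.0381 -0.0511  0.0975]
far inner L [ 0.5919 -0.122   0.052 ] [-0.0818  0.0624  0.0974]
far inner R' [ 0.6026 -0.083   0.052 ] [-0.0414  0.0638  0.0974]
near outer [ 0.458  -0.0864  0.052 ] [-0.0785 -0.0761  0.0975]
near outerR [ 0.4679 -0.0467  0.052 ] [-0.0375 -0.0757  0.0975]
hole [ 0.4717 -0.0819  0.052 ] [-0.0709 -0.0638  0.0975]
hole [ 0.4778 -0.0588  0.052 ] [-0.047  -0.0632  0.0975]
hole [ 0.6066 -0.1177  0.052 ] [-0.0742  0.0757  0.0974]
hole [ 0.6123 -0.0942  0.052 ] [-0.05    0.0758  0.0974]
hole mid [ 0.5421 -0.0881  0.052 ] [-0.0605  0.0061  0.0974]
ang -14.781245759985369 0.13931694141346881
ang L edge -14.595466572414473
tool y ang -13.501816597081268
```

```bash
python3 -m handwheel '[{"x":-0.03,"y":0.0035,"z":0,"rx":0,"ry":0,"rz":1.3},{"x":-0.0614,"y":0.007,"z":0,"rx":0,"ry":0,"rz":1.3},{"x":-0.0614,"y":0.007,"z":0.03,"rx":0,"ry":0,"rz":1.3},{"x":-0.0614,"y":0.007,"z":0.06,"rx":0,"ry":0,"rz":1.3},{"x":-0.0614,"y":0.007,"z":0.074,"rx":0,"ry":0,"rz":1.3},{"x":-0.0614,"y":0.007,"z":0.074,"rx":0,"ry":0,"rz":1.3},{"x":-0.0614,"y":0.007,"z":0.074,"rx":0,"ry":0,"rz":1.3}]' && python3 snap.py w5;python3 zoom.py w5 w5z 200 360 130 250; python3 zoom.py w5 w5y 200 360 250 370
```

```text
time_s: 4.8
tool_pos: [0.5436, -0.0893, 0.0758]
eef_rot: [-0.0, 0.792, 0.61, -0.0]
contact_force: [-0.7, -0.6, -1.6]
gripper_width: 0.174
4.8 [ 0.54358523 -0.08931773  0.07578893] [2.55364397e-01 9.66844881e-01 2.00782457e-05] [-0.66 -0.6  -1.58] 0.17430600406812619
f 5.0
f 5.0
```

View pics/w5z.png

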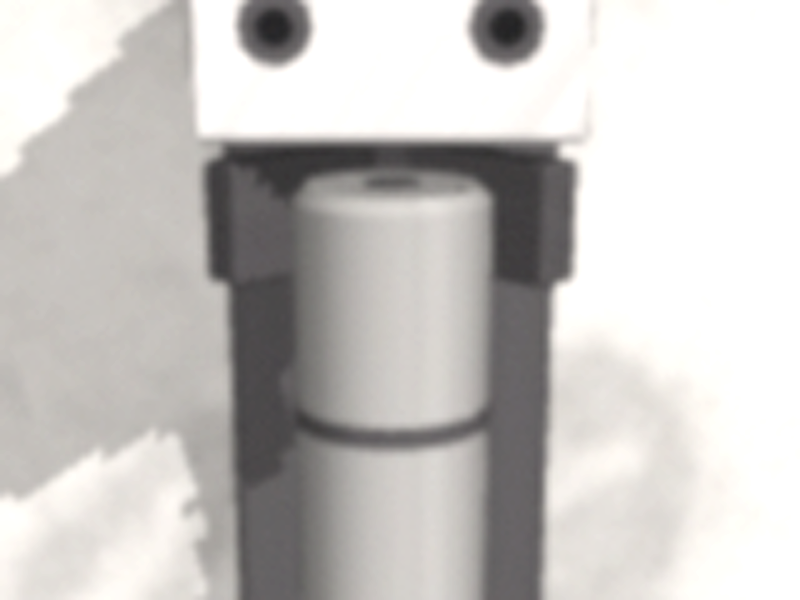

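View pics/w5y.png

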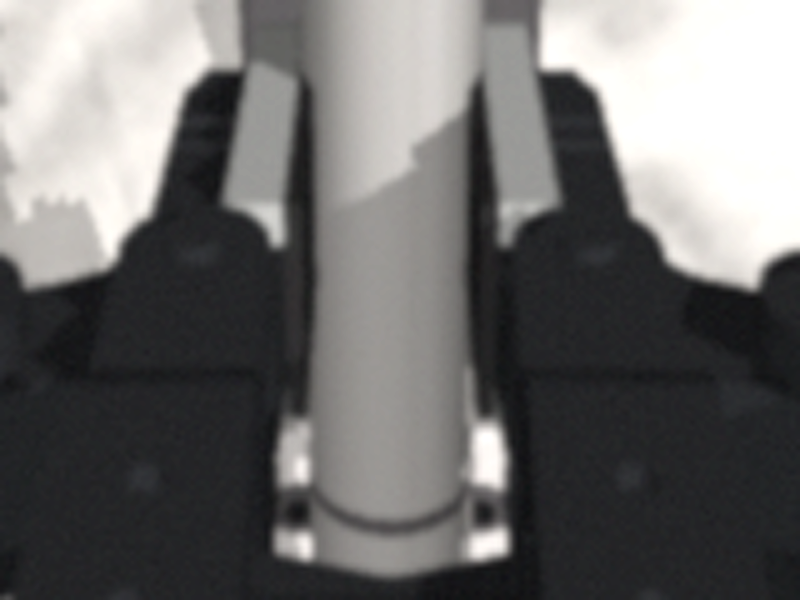

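```bash
cat > m5.py <<'E'
from h import *
c,st=pickle.load(open("w5.pkl","rb"))
f=5.
Z=lambda x,y,z: ray(c,200+(x+.5)/f-.5,130+(y+.5)/f-.5,z,st)
Y=lambda x,y,z: ray(c,200+(x+.5)/f-.5,250+(y+.5)/f-.5,z,st)
T=pose(st);Ti=np.linalg.inv(T)
loc=lambda p:(Ti@np.append(p,1))[:3]
pr=lambda n,p:print(n,np.round(p,4),np.round(loc(p),4))
zr=st["tool_pos"][2]+.003+.009
nr,fr=Z(393,435,zr),Y(392,528,zr);ne=Z(393,183,zr-.0012)
pr("nr",nr);pr("fr",fr);pr("mid",(nr+fr)/2);pr("ne",ne)
z=.052
pr("near inner L",Z(195,137,z));pr("near inner R",Z(585,142,z))
h=[Z(274,27,z),Z(507,28,z),Y(293,511,z),Y(487,511,z)]
for a in h: pr("hole",a)
a=(h[2]+h[3]-h[0]-h[1])/2;pr("hole mid",sum(h)/4);print("ang",np.degrees(np.arctan2(a[1],a[0])),np.linalg.norm(a))
b=T[:3,1];print("tool y ang",np.degrees(np.arctan2(b[1],b[0])))
E
python3 m5.py
```

```text
nr [ 0.506  -0.0784  0.0878] [ 0.001  -0.0391 -0.012 ]
fr [ 0.579  -0.0978  0.0878] [ 0.0008  0.0364 -0.012 ]
mid [ 0.5425 -0.0881  0.0878] [ 0.0009 -0.0014 -0.012 ]
ne [ 0.485  -0.0728  0.0866] [ 0.001  -0.0609 -0.0108]
near inner L [ 0.4803 -0.0932  0.052 ] [-0.0199 -0.0602  0.0238]
near inner R [ 0.4914 -0.0534  0.052 ] [ 0.0214 -0.0596  0.0238]
hole [ 0.4716 -0.0819  0.052 ] [-0.0112 -0.0715  0.0238]
hole [ 0.4779 -0.0587  0.052 ] [ 0.0129 -0.0713  0.0238]
hole [ 0.6066 -0.1186  0.052 ] [-0.0123  0.0684  0.0238]
hole [ 0.6132 -0.0937  0.052 ] [0.0136 0.0684 0.0238]
hole mid [ 0.5423 -0.0882  0.052 ] [ 0.0007 -0.0015  0.0238]
ang -14.861653628695086 0.13981470697459503
tool y ang -14.795178302091255
```

```bash
python3 -m handwheel '[{"x":0,"y":0,"z":0.009,"rx":0,"ry":0,"rz":0},{"x":0,"y":0,"z":0.0145,"rx":0,"ry":0,"rz":0},{"x":0,"y":0,"z":0.016,"rx":0,"ry":0,"rz":0},{"x":0,"y":0,"z":0.016,"rx":0,"ry":0,"rz":0},{"x":0,"y":0,"z":0.016,"rx":0,"ry":0,"rz":0}]'; python3 -m handwheel '[{"x":0,"y":0,"z":0.0005,"rx":0,"ry":0,"rz":0},{"x":0,"y":0,"z":0.001,"rx":0,"ry":0,"rz":0},{"x":0,"y":0,"z":0.001,"rx":0,"ry":0,"rz":0}]'; python3 -m handwheel '[{"x":0,"y":0,"z":0.0005,"rx":0,"ry":0,"rz":0},{"x":0,"y":0,"z":0.001,"rx":0,"ry":0,"rz":0},{"x":0,"y":0,"z":0.001,"rx":0,"ry":0,"rz":0}]'
```

```text
time_s: 5.35
tool_pos: [0.5438, -0.0899, 0.0594]
eef_rot: [0.0, 0.793, 0.61, 0.0]
contact_force: [-0.3, -0.4, -2.0]
gripper_width: 0.177
time_s: 5.65
tool_pos: [0.5437, -0.0898, 0.0584]
eef_rot: [0.0, 0.792, 0.61, 0.0]
contact_force: [-0.1, 0.2, 0.3]
gripper_width: 0.177
time_s: 5.95
tool_pos: [0.5437, -0.0898, 0.0573]
eef_rot: [0.0, 0.793, 0.61, 0.0]
contact_force: [-0.5, 0.2, 1.9]
gripper_width: 0.175
```

```bash
python3 -m handwheel '[{"x":0,"y":0,"z":0.0005,"rx":0,"ry":0,"rz":0},{"x":0,"y":0,"z":0.001,"rx":0,"ry":0,"rz":0},{"x":0,"y":0,"z":0.001,"rx":0,"ry":0,"rz":0}]'; python3 -m handwheel '[{"x":0,"y":0,"z":0.0005,"rx":0,"ry":0,"rz":0},{"x":0,"y":0,"z":0.001,"rx":0,"ry":0,"rz":0},{"x":0,"y":0,"z":0.001,"rx":0,"ry":0,"rz":0}]'; python3 snap.py w6;python3 zoom.py w6 w6z 200 360 130 250
```

```text
time_s: 6.25
tool_pos: [0.5437, -0.0898, 0.0563]
eef_rot: [-0.0, 0.793, 0.61, -0.0]
contact_force: [-2.1, -0.5, 5.4]
gripper_width: 0.17
time_s: 6.55
tool_pos: [0.5438, -0.0898, 0.0553]
eef_rot: [0.0, 0.792, 0.61, 0.0]
contact_force: [-2.3, 0.5, 5.1]
gripper_width: 0.176
6.55 [ 0.54375806 -0.08981229  0.05528358] [2.56091262e-01 9.66652608e-01 2.25828647e-06] [-2.27  0.55  5.13] 0.17582807995454083
f 5.0
```

View pics/w6z.png

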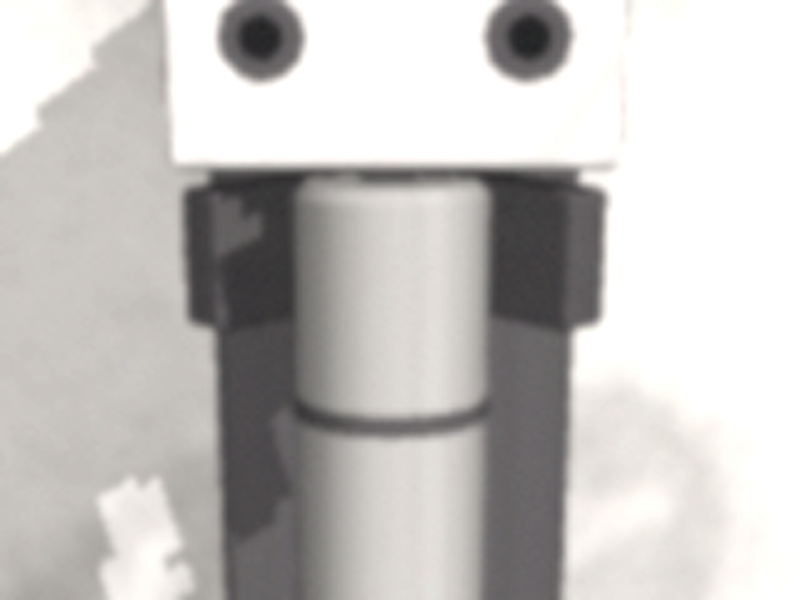

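```bash
python3 zoom.py w6 w6y 200 360 250 370; python3 snap.py s6 scene;python3 zoom.py s6 s6z 220 460 180 360
```

```text
f 5.0
6.6 [ 0.54373196 -0.08980013  0.05529782] [ 2.56064573e-01  9.66659679e-01 -1.36542423e-05] [-2.8   0.99  5.06] 0.17263105373868157
f 3.3
```

View pics/w6y.png

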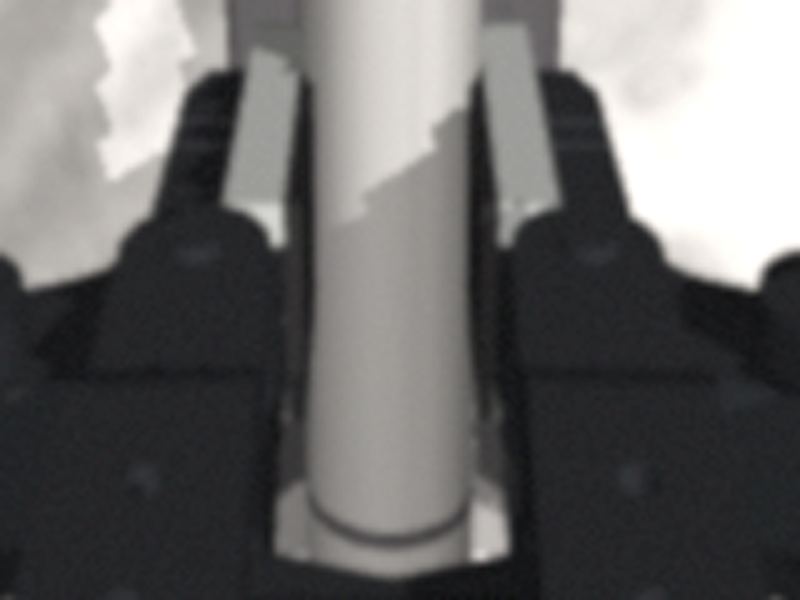

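View pics/s6.png

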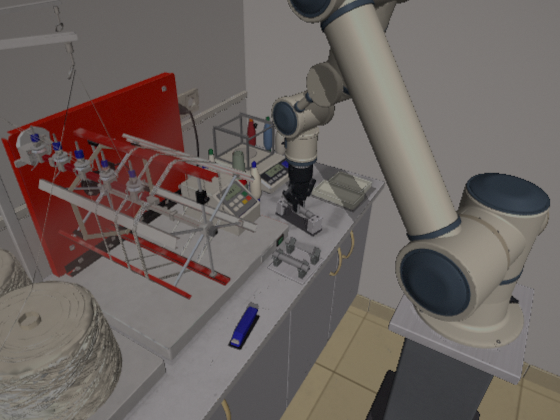

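```bash
python3 -m handwheel '[{"x":0,"y":0,"z":-0.004,"rx":0,"ry":0,"rz":0},{"x":0,"y":0,"z":-0.008,"rx":0,"ry":0,"rz":0},{"x":0,"y":-0.0015,"z":-0.008,"rx":0,"ry":0,"rz":0},{"x":0,"y":-0.0015,"z":-0.008,"rx":0,"ry":0,"rz":0},{"x":0,"y":-0.0015,"z":-0.008,"rx":0,"ry":0,"rz":0}]'; python3 snap.py w7;python3 zoom.py w7 w7z 200 360 130 250;python3 zoom.py w7 w7y 200 360 250 370
```

```text
time_s: 7.15
tool_pos: [0.5421, -0.0893, 0.0632]
eef_rot: [-0.0, 0.792, 0.61, -0.0]
contact_force: [-0.1, -1.4, -1.9]
gripper_width: 0.176
7.15 [ 0.54208032 -0.08934922  0.06319402] [2.56082477e-01 9.66654936e-01 3.92868411e-06] [-0.09 -1.4  -1.91] 0.1762926893041193
f 5.0
f 5.0
```

View pics/w7z.png

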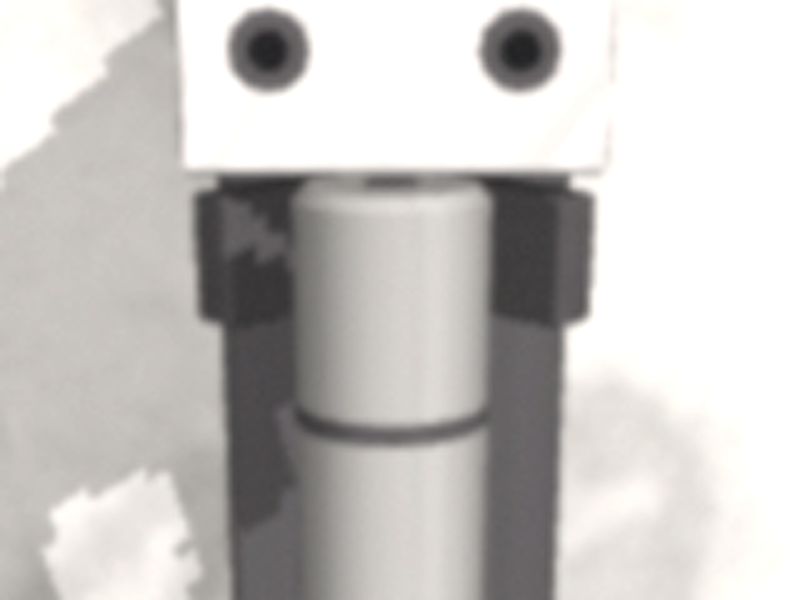

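View pics/w7y.png

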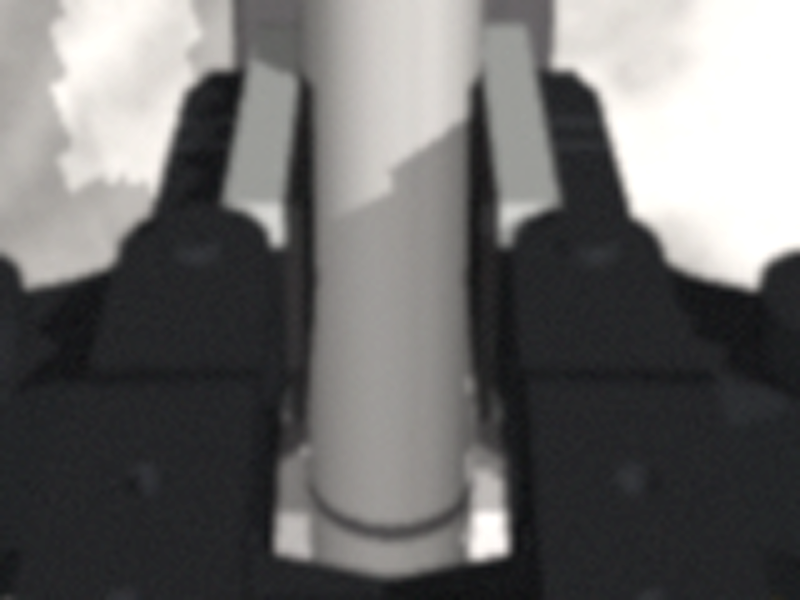

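```bash
python3 - <<'E'
from h import *
for n,a in {"w5":((393,435),(392,528),(393,181),(195,137),(585,142)),"w6":((393,423),(392,542),(393,178),(175,163),(615,168)),"w7":((393,434),(392,531),(393,180),(185,167),(603,172))}.items():
    c,st=pickle.load(open(n+".pkl","rb"));f=5
    Z=lambda x,y,z,o=130: ray(c,200+(x+.5)/f-.5,o+(y+.5)/f-.5,z,st)
    T=np.linalg.inv(pose(st));L=lambda p:(T@np.append(p,1))[1]
    zr=st["tool_pos"][2]+.012
    nr,fr,ne=L(Z(*a[0],zr)),L(Z(*a[1],zr,250)),L(Z(*a[2],zr-.0012))
    e=(L(Z(*a[3],.052))+L(Z(*a[4],.052)))/2
    print(n,"rings",nr,fr,"mid",(nr+fr)/2,"near end",ne,"jaw edge",e,"gauge mid via edge",e+.0575, "via world", (T@np.array([.5423,-.0882,.05,1]))[1])
E
```

```text
w5 rings -0.03912542421713855 0.03641259057400825 mid -0.0013564168215651484 near end -0.061034746149457975 jaw edge -0.05990763980041941 gauge mid via edge -0.0024076398004194074 via world -0.001524141898644027
w6 rings -0.04023069347353275 0.038238003684066935 mid -0.000996344894732909 near end -0.061287259941013694 jaw edge -0.06022225715530993 gauge mid via edge -0.0027222571553099303 via world -0.0018230508350607355
w7 rings -0.0392164445760636 0.036795174851635526 mid -0.0012106348622140384 near end -0.06111733468305064 jaw edge -0.05864895650856358 gauge mid via edge -0.0011489565085635797 via world -7.834290706887348e-05
```

```bash
python3 -m handwheel '[{"x":0,"y":0.0005,"z":0.003,"rx":0,"ry":0,"rz":0},{"x":0,"y":0.0005,"z":0.005,"rx":0,"ry":0,"rz":0},{"x":0,"y":0.0005,"z":0.0055,"rx":0,"ry":0,"rz":0},{"x":0,"y":0.0005,"z":0.006,"rx":0,"ry":0,"rz":0},{"x":0,"y":0.0005,"z":0.006,"rx":0,"ry":0,"rz":0}]';  python3 -m handwheel '[{"x":0,"y":0,"z":0.0005,"rx":0,"ry":0,"rz":0},{"x":0,"y":0,"z":0.001,"rx":0,"ry":0,"rz":0},{"x":0,"y":0,"z":0.001,"rx":0,"ry":0,"rz":0}]';python3 snap.py w8;python3 zoom.py w8 w8z 200 360 130 250
```

```text
time_s: 7.7
tool_pos: [0.543, -0.0896, 0.0573]
eef_rot: [0.0, 0.793, 0.61, 0.0]
contact_force: [2.7, -0.1, -1.5]
gripper_width: 0.177
time_s: 8.0
tool_pos: [0.5429, -0.0896, 0.0564]
eef_rot: [0.0, 0.793, 0.61, 0.0]
contact_force: [1.7, -0.8, 4.0]
gripper_width: 0.177
8.0 [ 0.54293759 -0.08959865  0.05641619] [ 2.56120711e-01  9.66644806e-01 -9.15196030e-06] [ 1.74 -0.8   3.95] 0.17662071996444062
f 5.0
```

View pics/w8z.png

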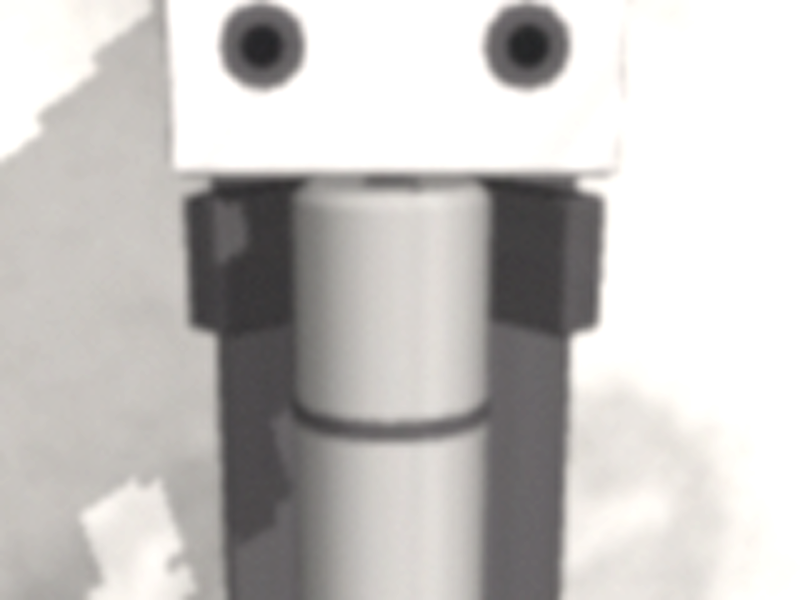

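```bash
python3 -m handwheel '[{"x":0,"y":0,"z":0.0007,"rx":0,"ry":0,"rz":0},{"x":0,"y":0,"z":0.0015,"rx":0,"ry":0,"rz":0},{"x":0,"y":0,"z":0.0015,"rx":0,"ry":0,"rz":0}]';python3 -m handwheel '[{"x":0,"y":0,"z":0.0007,"rx":0,"ry":0,"rz":0},{"x":0,"y":0,"z":0.0015,"rx":0,"ry":0,"rz":0},{"x":0,"y":0,"z":0.0015,"rx":0,"ry":0,"rz":0}]';python3 snap.py w9;python3 zoom.py w9 w9z 200 360 130 250;python3 zoom.py w9 w9y 200 360 250 370
```

```text
time_s: 8.35
tool_pos: [0.5429, -0.0896, 0.055]
eef_rot: [0.0, 0.792, 0.61, 0.0]
contact_force: [1.8, -0.9, 5.8]
gripper_width: 0.173
time_s: 8.65
tool_pos: [0.5427, -0.0895, 0.0533]
eef_rot: [0.0, 0.793, 0.61, 0.0]
contact_force: [1.4, 0.4, 3.0]
gripper_width: 0.173
8.65 [ 0.54272311 -0.08954165  0.05326724] [ 2.56118894e-01  9.66645288e-01 -3.31478671e-06] [1.42 0.39 3.02] 0.17278197195827144
f 5.0
f 5.0
```

View pics/w9z.png

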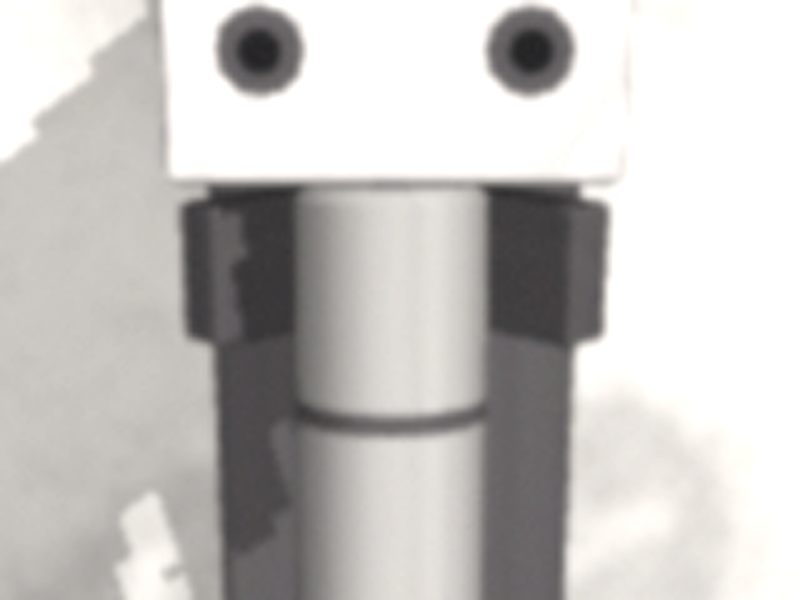

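View pics/w9y.png

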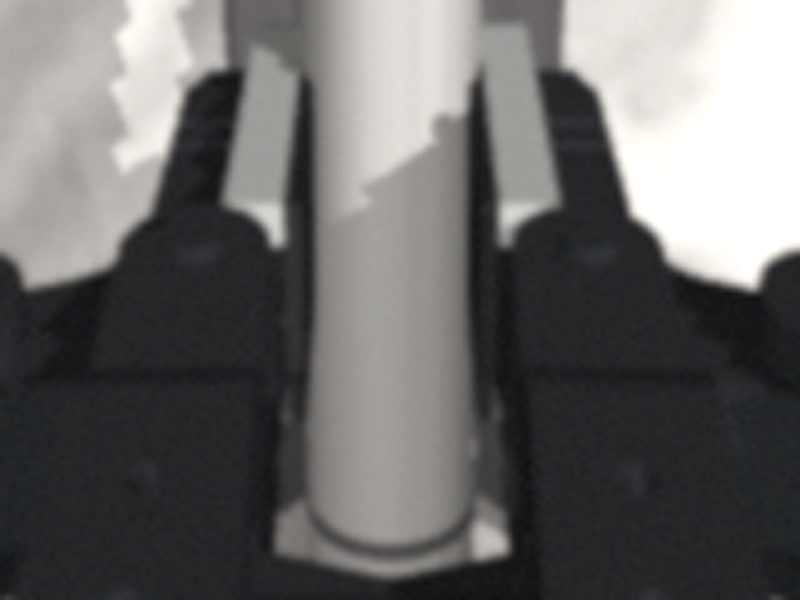

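```bash
python3 -m handwheel '[{"x":0,"y":0,"z":-0.004,"rx":0,"ry":0,"rz":0},{"x":0,"y":0,"z":-0.009,"rx":0,"ry":0,"rz":0},{"x":0,"y":-0.0009,"z":-0.009,"rx":0,"ry":0,"rz":0},{"x":0,"y":-0.0009,"z":-0.009,"rx":0,"ry":0,"rz":0},{"x":0,"y":-0.0009,"z":-0.005,"rx":0,"ry":0,"rz":0},{"x":0,"y":-0.0009,"z":-0.0045,"rx":0,"ry":0,"rz":0},{"x":0,"y":-0.0009,"z":-0.004,"rx":0,"ry":0,"rz":0},{"x":0,"y":-0.0009,"z":-0.004,"rx":0,"ry":0,"rz":0}]'; python3 -m handwheel '[{"x":0,"y":0,"z":0.0005,"rx":0,"ry":0,"rz":0},{"x":0,"y":0,"z":0.001,"rx":0,"ry":0,"rz":0},{"x":0,"y":0,"z":0.001,"rx":0,"ry":0,"rz":0}]'; python3 -m handwheel '[{"x":0,"y":0,"z":0.0005,"rx":0,"ry":0,"rz":0},{"x":0,"y":0,"z":0.001,"rx":0,"ry":0,"rz":0},{"x":0,"y":0,"z":0.001,"rx":0,"ry":0,"rz":0}]';python3 snap.py w10;python3 zoom.py w10 w10z 200 360 130 250;python3 zoom.py w10 w10y 200 360 250 370
```

```text
time_s: 9.5
tool_pos: [0.5425, -0.0895, 0.0572]
eef_rot: [0.0, 0.793, 0.61, 0.0]
contact_force: [4.5, -1.0, -3.5]
gripper_width: 0.17
time_s: 9.8
tool_pos: [0.5426, -0.0895, 0.0564]
eef_rot: [0.001, 0.793, 0.61, 0.0]
contact_force: [6.5, -0.6, -1.2]
gripper_width: 0.175
time_s: 10.1
tool_pos: [0.5426, -0.0895, 0.0556]
eef_rot: [0.001, 0.793, 0.61, 0.0]
contact_force: [4.9, -1.9, 4.3]
gripper_width: 0.174
10.1 [ 0.54255127 -0.08950242  0.05555037] [ 2.56130183e-01  9.66642296e-01 -1.17157402e-06] [ 4.85 -1.89  4.26] 0.1742562955403034
f 5.0
f 5.0
```

View pics/w10z.png

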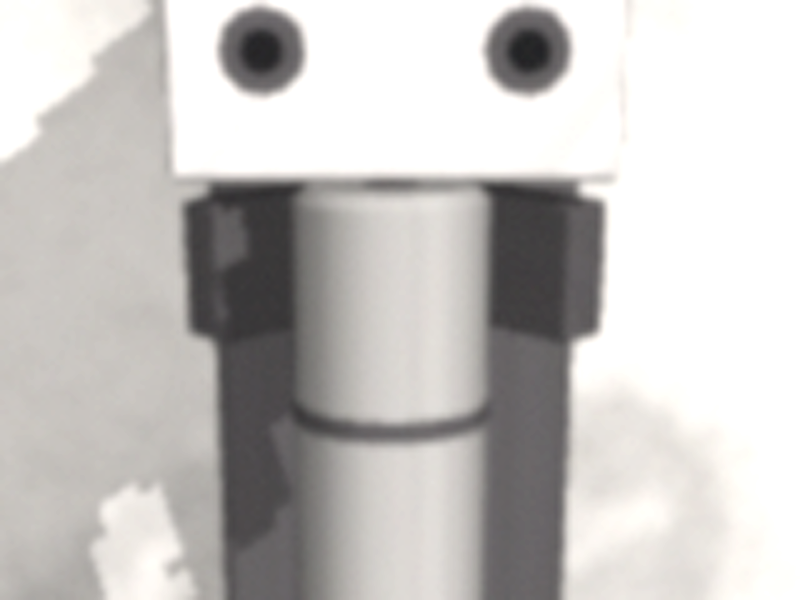

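View pics/w10y.png

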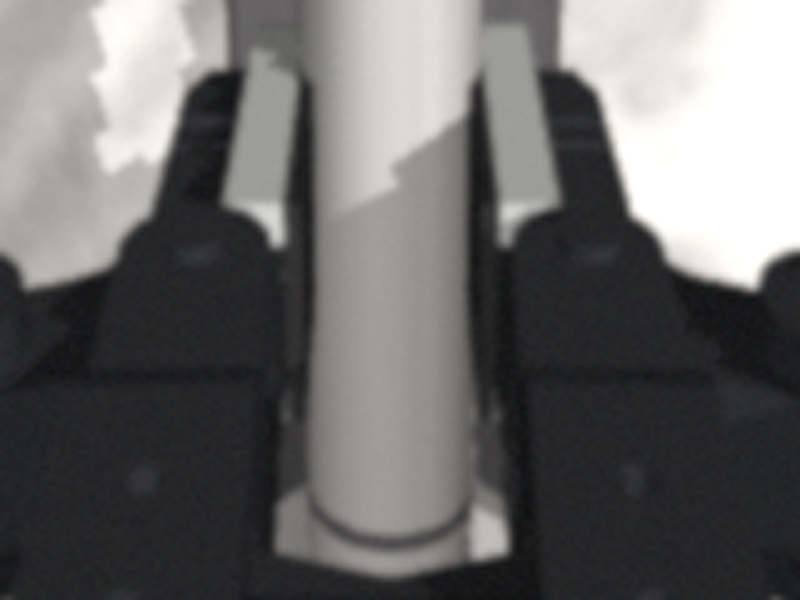

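```bash
python3 -m handwheel '[{"x":0,"y":0.001,"z":-0.004,"rx":0,"ry":0,"rz":0},{"x":0,"y":0,"z":-0.015,"rx":0,"ry":0,"rz":0},{"x":0,"y":0,"z":-0.02,"rx":0,"ry":0,"rz":0},{"x":0,"y":0,"z":-0.02,"rx":0,"ry":0,"rz":0},{"x":0,"y":0,"z":-0.02,"rx":0,"ry":0,"rz":0}]'; python3 snap.py w11;python3 zoom.py w11 w11z 200 360 130 250;python3 zoom.py w11 w11y 200 360 250 370
```

```text
time_s: 10.65
tool_pos: [0.5416, -0.0892, 0.0754]
eef_rot: [-0.0, 0.792, 0.61, -0.0]
contact_force: [-0.0, 0.2, -1.6]
gripper_width: 0.178
10.65 [ 0.54160592 -0.08924721  0.07538457] [ 2.56098734e-01  9.66650629e-01 -1.15198378e-05] [-0.    0.19 -1.63] 0.1778774236488551
f 5.0
f 5.0
```

View pics/w11z.png

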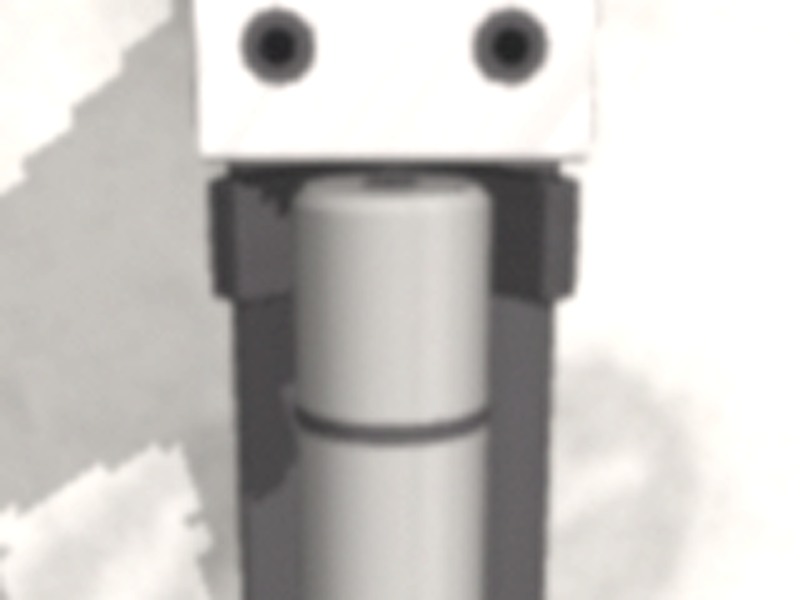

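View pics/w11y.png

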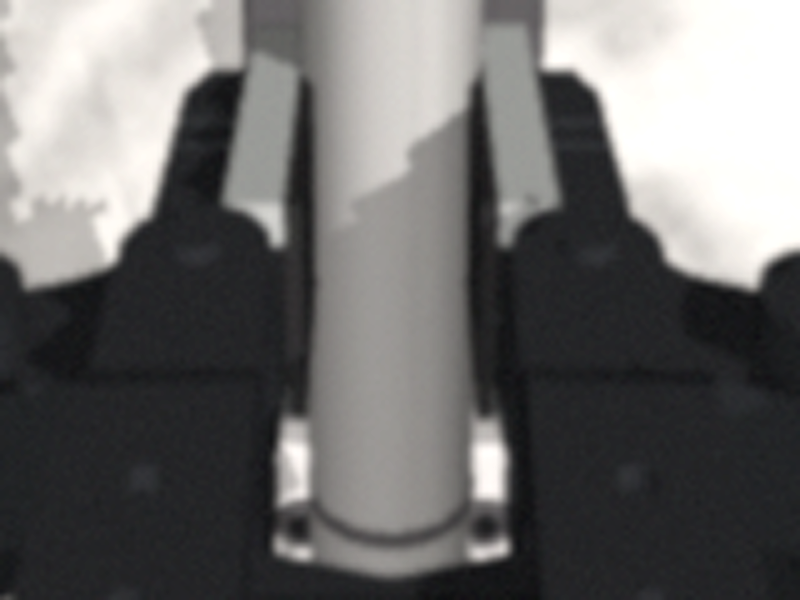

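```bash
cat > tilt.py <<'E'
from h import *
from scipy.optimize import fsolve
c=pickle.load(open("w11.pkl","rb"))[0]
def solve(vn,vf,zc=-.003):
    Tc=np.linalg.inv(c["T_tool_cam"])
    def row(y0,t,s):
        a=np.array([0,np.cos(t),np.sin(t)]);n=np.array([0,np.sin(t),-np.cos(t)])  # t>0: far end down
        p=np.array([.0009,y0,zc])+s*a+.009*n
        q=Tc@np.append(p,1);return c["cy"]-c["fy"]*q[1]/-q[2]
    r=fsolve(lambda x:[row(x[0],x[1],-.03785)-vn,row(x[0],x[1],.03785)-vf],[0,0])
    return r[0]*1000,np.degrees(r[1])
if __name__=="__main__":
  for n,a,b in [("w5",435,528),("w6",423,542),("w7",434,531),("w9",424,550),("w11",432,538)]:
    print(n,[solve(130+(a+.5)/5-.5,250+(b+.5)/5-.5,z) for z in (-.003,-.005)])
E
python3 tilt.py
```

```text
w5 [(np.float64(-1.3463616602742634), np.float64(0.1770685614711192)), (np.float64(-2.5898715350361785), np.float64(1.5888860992523866))]
w6 [(np.float64(-1.1837217794473383), np.float64(-3.3165291867280495)), (np.float64(-2.4196712924796637), np.float64(-1.7036973141959944))]
w7 [(np.float64(-1.2269422673303676), np.float64(-0.3750210949428976)), (np.float64(-2.4709511685835635), np.float64(1.0645106072684993))]
w9 [(np.float64(-0.6895889526004116), np.float64(-4.508537760404088)), (np.float64(-1.9306021732536611), np.float64(-2.827374928591605))]
w11 [(np.float64(-0.9346927420070843), np.float64(-1.6559950590290733)), (np.float64(-2.1800863301233893), np.float64(-0.14950006068499633))]
```

```bash
python3 -m handwheel '[{"x":0,"y":-0.0008,"z":0.005,"rx":1.8,"ry":0,"rz":0},{"x":0,"y":-0.0008,"z":0.011,"rx":1.8,"ry":0,"rz":0},{"x":0,"y":-0.0008,"z":0.015,"rx":1.8,"ry":0,"rz":0},{"x":0,"y":-0.0008,"z":0.0165,"rx":1.8,"ry":0,"rz":0},{"x":0,"y":-0.0008,"z":0.0165,"rx":1.8,"ry":0,"rz":0}]';  python3 -m handwheel '[{"x":0,"y":0,"z":0.0005,"rx":0,"ry":0,"rz":0},{"x":0,"y":0,"z":0.001,"rx":0,"ry":0,"rz":0},{"x":0,"y":0,"z":0.001,"rx":0,"ry":0,"rz":0}]';python3 -m handwheel '[{"x":0,"y":0,"z":0.0005,"rx":0,"ry":0,"rz":0},{"x":0,"y":0,"z":0.001,"rx":0,"ry":0,"rz":0},{"x":0,"y":0,"z":0.001,"rx":0,"ry":0,"rz":0}]'
```

```text
time_s: 11.2
tool_pos: [0.5408, -0.089, 0.0586]
eef_rot: [-0.013, 0.792, 0.61, -0.01]
contact_force: [-1.0, 0.9, -0.3]
gripper_width: 0.172
time_s: 11.5
tool_pos: [0.5409, -0.089, 0.0581]
eef_rot: [-0.012, 0.792, 0.61, -0.01]
contact_force: [-3.6, 1.0, 6.7]
gripper_width: 0.177
time_s: 11.8
tool_pos: [0.5403, -0.0889, 0.0566]
eef_rot: [-0.013, 0.792, 0.61, -0.01]
contact_force: [-4.6, 0.3, 0.8]
gripper_width: 0.171
```

```bash
python3 -m handwheel '[{"x":0,"y":0,"z":-0.005,"rx":0,"ry":0,"rz":0},{"x":0,"y":0,"z":-0.015,"rx":0,"ry":0,"rz":0},{"x":0,"y":0,"z":-0.0185,"rx":0,"ry":0,"rz":0},{"x":0,"y":0,"z":-0.0185,"rx":0,"ry":0,"rz":0},{"x":0,"y":0,"z":-0.0185,"rx":0,"ry":0,"rz":0}]'; python3 snap.py w12;python3 zoom.py w12 w12z 200 360 130 250;python3 zoom.py w12 w12y 200 360 250 370
```

```text
time_s: 12.3
tool_pos: [0.5418, -0.0893, 0.0755]
eef_rot: [-0.012, 0.792, 0.61, -0.009]
contact_force: [0.6, -0.8, -2.3]
gripper_width: 0.173
12.3 [ 0.54180891 -0.08932321  0.07551929] [ 2.56100400e-01  9.66650187e-01 -2.97836026e-05] [ 0.61 -0.75 -2.34] 0.1728490963236754
f 5.0
f 5.0
```

View pics/w12z.png

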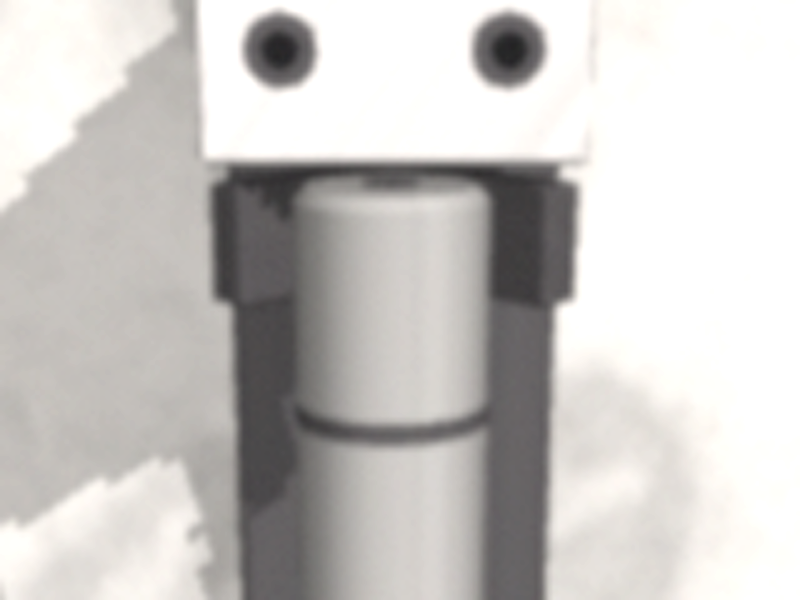

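View pics/w12y.png

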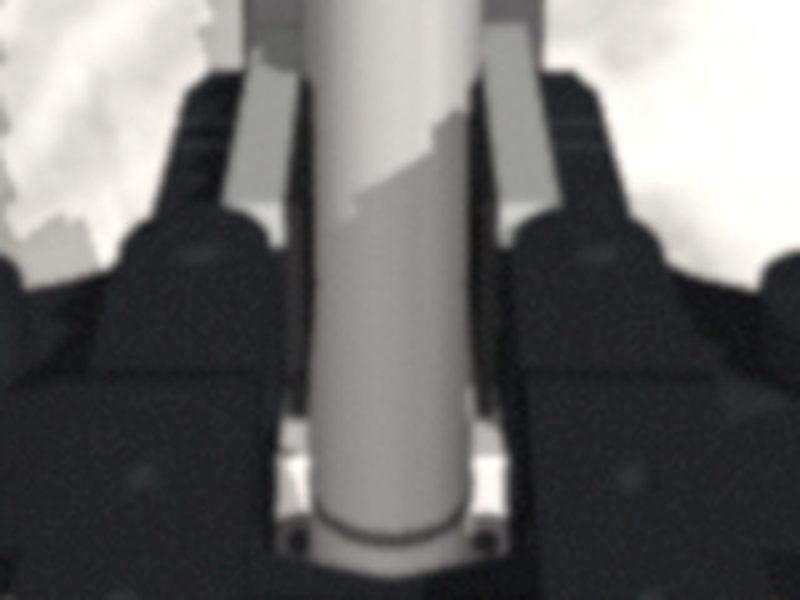

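```bash
python3 -m handwheel '[{"x":0,"y":0,"z":0.005,"rx":0,"ry":0,"rz":0},{"x":0,"y":0,"z":0.011,"rx":0,"ry":0,"rz":0},{"x":0,"y":0,"z":0.015,"rx":0,"ry":0,"rz":0},{"x":0,"y":0,"z":0.017,"rx":0,"ry":0,"rz":0},{"x":0,"y":0,"z":0.017,"rx":0,"ry":0,"rz":0}]';  python3 -m handwheel '[{"x":0,"y":0,"z":0.0005,"rx":0,"ry":0,"rz":0},{"x":0,"y":0,"z":0.001,"rx":0,"ry":0,"rz":0},{"x":0,"y":0,"z":0.001,"rx":0,"ry":0,"rz":0}]';python3 -m handwheel '[{"x":0,"y":0,"z":0.0005,"rx":0,"ry":0,"rz":0},{"x":0,"y":0,"z":0.001,"rx":0,"ry":0,"rz":0},{"x":0,"y":0,"z":0.001,"rx":0,"ry":0,"rz":0}]'
```

```text
time_s: 12.85
tool_pos: [0.5402, -0.0889, 0.0576]
eef_rot: [-0.013, 0.792, 0.61, -0.01]
contact_force: [-2.6, 1.1, -2.4]
gripper_width: 0.175
time_s: 13.15
tool_pos: [0.5404, -0.0889, 0.0574]
eef_rot: [-0.013, 0.792, 0.61, -0.01]
contact_force: [-6.3, 1.7, 2.2]
gripper_width: 0.171
time_s: 13.45
tool_pos: [0.5404, -0.0889, 0.0566]
eef_rot: [-0.013, 0.792, 0.61, -0.01]
contact_force: [-5.6, 1.7, 9.5]
gripper_width: 0.177
```

```bash
python3 -m handwheel '[{"x":0,"y":0,"z":-0.004,"rx":0,"ry":0,"rz":0},{"x":0,"y":0.0008,"z":-0.006,"rx":0,"ry":0,"rz":0},{"x":0,"y":0.0008,"z":-0.006,"rx":0,"ry":0,"rz":0},{"x":0,"y":0.0008,"z":-0.006,"rx":0,"ry":0,"rz":0}]';  python3 snap.py w13;python3 zoom.py w13 w13z 200 360 130 250;python3 zoom.py w13 w13y 200 360 250 370
```

```text
time_s: 13.85
tool_pos: [0.5424, -0.0895, 0.0624]
eef_rot: [-0.012, 0.792, 0.61, -0.009]
contact_force: [-0.1, -0.7, -3.1]
gripper_width: 0.176
13.85 [ 0.54237813 -0.08945017  0.06236972] [ 2.56130318e-01  9.66642261e-01 -6.37108076e-06] [-0.12 -0.74 -3.08] 0.17588091753122662
f 5.0
f 5.0
```

View pics/w13z.png

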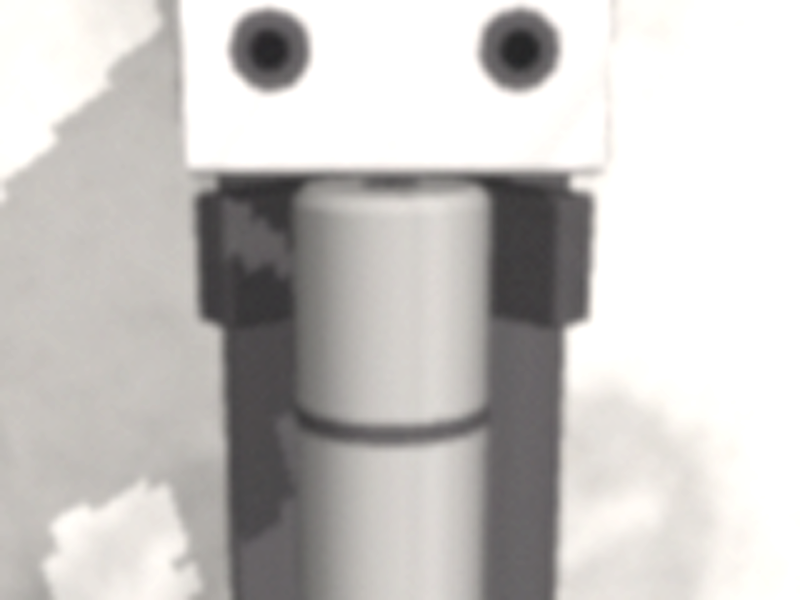

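View pics/w13y.png

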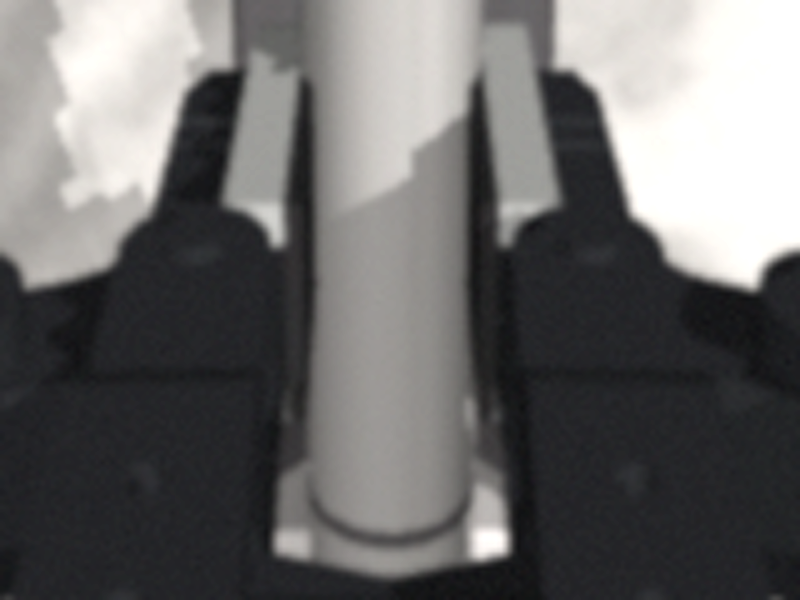

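```bash
python3 -m handwheel '[{"x":0,"y":0,"z":0.002,"rx":0,"ry":0,"rz":0},{"x":0,"y":0,"z":0.004,"rx":0,"ry":0,"rz":0},{"x":0,"y":0,"z":0.0045,"rx":0,"ry":0,"rz":0},{"x":0,"y":0,"z":0.0045,"rx":0,"ry":0,"rz":0}]';  python3 -m handwheel '[{"x":0,"y":0,"z":0.0005,"rx":0,"ry":0,"rz":0},{"x":0,"y":0,"z":0.001,"rx":0,"ry":0,"rz":0},{"x":0,"y":0,"z":0.001,"rx":0,"ry":0,"rz":0}]';python3 -m handwheel '[{"x":0,"y":0,"z":0.0005,"rx":0,"ry":0,"rz":0},{"x":0,"y":0,"z":0.001,"rx":0,"ry":0,"rz":0},{"x":0,"y":0,"z":0.001,"rx":0,"ry":0,"rz":0}]'
```

```text
time_s: 14.3
tool_pos: [0.5425, -0.0895, 0.0577]
eef_rot: [-0.012, 0.792, 0.61, -0.009]
contact_force: [3.4, -0.8, -4.1]
gripper_width: 0.173
time_s: 14.6
tool_pos: [0.5426, -0.0895, 0.057]
eef_rot: [-0.012, 0.792, 0.61, -0.009]
contact_force: [6.0, -2.0, 2.5]
gripper_width: 0.176
time_s: 14.9
tool_pos: [0.5426, -0.0895, 0.0562]
eef_rot: [-0.012, 0.792, 0.61, -0.009]
contact_force: [5.4, -1.2, 6.3]
gripper_width: 0.177
```

```bash
python3 -m handwheel '[{"x":0,"y":0,"z":-0.004,"rx":0,"ry":0,"rz":0},{"x":0,"y":-0.0011,"z":-0.007,"rx":0,"ry":0,"rz":0},{"x":0,"y":-0.0011,"z":-0.007,"rx":0,"ry":0,"rz":0},{"x":0,"y":-0.0011,"z":-0.0025,"rx":0,"ry":0,"rz":0},{"x":0,"y":-0.0011,"z":-0.002,"rx":0,"ry":0,"rz":0},{"x":0,"y":-0.0011,"z":-0.002,"rx":0,"ry":0,"rz":0},{"x":0,"y":-0.0011,"z":-0.002,"rx":0,"ry":0,"rz":0}]';python3 -m handwheel '[{"x":0,"y":0,"z":0.0005,"rx":0,"ry":0,"rz":0},{"x":0,"y":0,"z":0.001,"rx":0,"ry":0,"rz":0},{"x":0,"y":0,"z":0.001,"rx":0,"ry":0,"rz":0}]'; python3 snap.py w14;python3 zoom.py w14 w14z 200 360 130 250;python3 zoom.py w14 w14y 200 360 250 370
```

```text
time_s: 15.6
tool_pos: [0.5402, -0.0889, 0.0575]
eef_rot: [-0.013, 0.792, 0.61, -0.01]
contact_force: [-1.5, 1.1, -0.4]
gripper_width: 0.173
time_s: 15.9
tool_pos: [0.5403, -0.0889, 0.0568]
eef_rot: [-0.013, 0.792, 0.61, -0.01]
contact_force: [-3.4, 1.7, 5.9]
gripper_width: 0.174
15.9 [ 0.54026662 -0.08887475  0.05680689] [2.56098332e-01 9.66650735e-01 8.89514490e-06] [-3.4   1.65  5.86] 0.173712030492762
f 5.0
f 5.0
```

View pics/w14z.png

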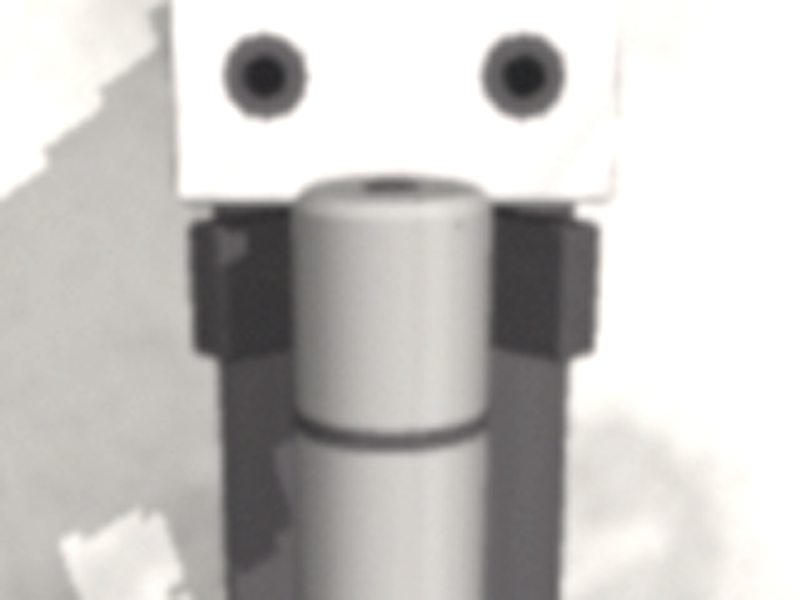

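View pics/w14y.png

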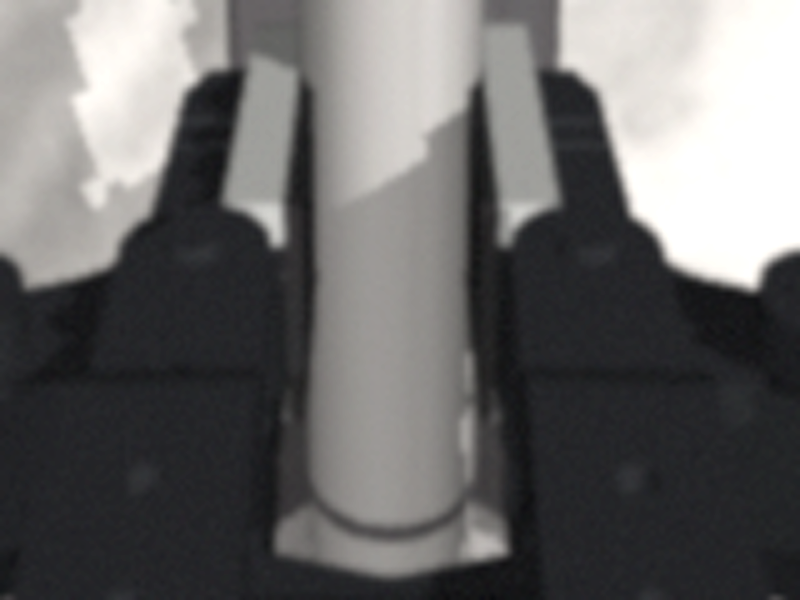

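```bash
python3 -m handwheel '[{"x":0,"y":0,"z":-0.003,"rx":0,"ry":0,"rz":0},{"x":0,"y":0.0006,"z":-0.004,"rx":0,"ry":0,"rz":0},{"x":0,"y":0.0006,"z":-0.004,"rx":0,"ry":0,"rz":0},{"x":0,"y":0.0006,"z":-0.004,"rx":0,"ry":0,"rz":0}]';python3 -m handwheel '[{"x":0,"y":0,"z":0.001,"rx":0,"ry":0,"rz":0},{"x":0,"y":0,"z":0.002,"rx":0,"ry":0,"rz":0},{"x":0,"y":0,"z":0.0025,"rx":0,"ry":0,"rz":0},{"x":0,"y":0,"z":0.003,"rx":0,"ry":0,"rz":0},{"x":0,"y":0,"z":0.003,"rx":0,"ry":0,"rz":0}]';python3 -m handwheel '[{"x":0,"y":0,"z":0.0005,"rx":0,"ry":0,"rz":0},{"x":0,"y":0,"z":0.001,"rx":0,"ry":0,"rz":0},{"x":0,"y":0,"z":0.001,"rx":0,"ry":0,"rz":0}]'; python3 snap.py w15;python3 zoom.py w15 w15z 200 360 130 250
```

```text
time_s: 16.35
tool_pos: [0.5417, -0.0893, 0.0608]
eef_rot: [-0.012, 0.792, 0.61, -0.009]
contact_force: [-0.4, -0.2, -1.8]
gripper_width: 0.174
time_s: 16.85
tool_pos: [0.5415, -0.0892, 0.0581]
eef_rot: [-0.012, 0.792, 0.61, -0.009]
contact_force: [-1.9, 0.6, 8.6]
gripper_width: 0.174
time_s: 17.15
tool_pos: [0.5416, -0.0892, 0.0577]
eef_rot: [-0.012, 0.792, 0.61, -0.009]
contact_force: [-4.2, 1.8, 19.3]
gripper_width: 0.176
17.15 [ 0.54163142 -0.08922888  0.0577046 ] [ 2.56058324e-01  9.66661334e-01 -1.95164186e-05] [-4.2   1.85 19.26] 0.1760024843858405
f 5.0
```

View pics/w15z.png

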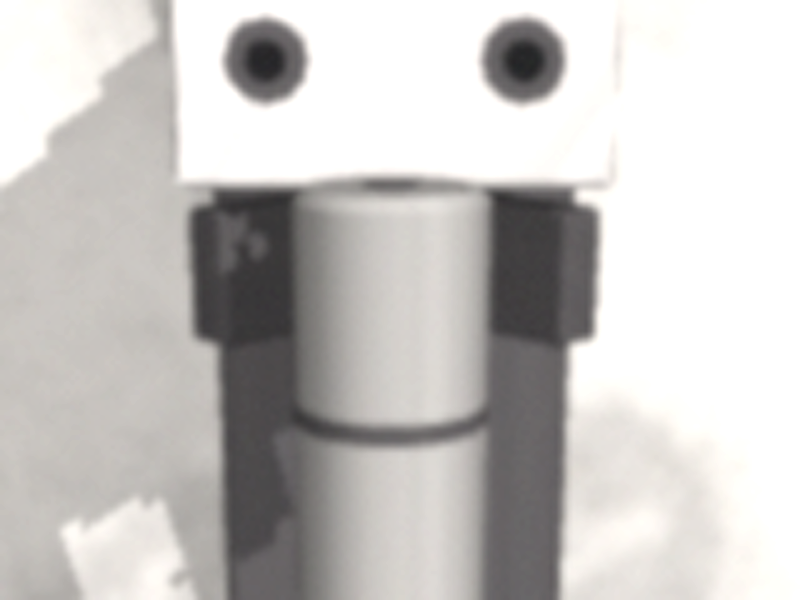

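```bash
python3 -m handwheel '[{"x":0,"y":0,"z":-0.02,"rx":0,"ry":0,"rz":0},{"x":0,"y":0,"z":-0.055,"rx":-1.8,"ry":0,"rz":0},{"x":-0.04,"y":0,"z":-0.06,"rx":-1.8,"ry":0,"rz":-4},{"x":-0.085,"y":0.001,"z":-0.06,"rx":-1.8,"ry":0,"rz":-8},{"x":-0.13,"y":0.001,"z":-0.06,"rx":-1.8,"ry":0,"rz":-10.7},{"x":-0.17,"y":0.002,"z":-0.06,"rx":-1.8,"ry":0,"rz":-10.7},{"x":-0.203,"y":0.002,"z":-0.06,"rx":-1.8,"ry":0,"rz":-10.7},{"x":-0.203,"y":0.002,"z":-0.06,"rx":-1.8,"ry":0,"rz":-10.7},{"x":-0.203,"y":0.002,"z":-0.06,"rx":-1.8,"ry":0,"rz":-10.7}]'; python3 snap.py w16
```

```text
time_s: 18.1
tool_pos: [0.4927, -0.2868, 0.1165]
eef_rot: [-0.001, 0.733, 0.681, 0.001]
contact_force: [-0.7, 1.0, -2.9]
gripper_width: 0.176
18.1 [ 0.49267705 -0.28680219  0.11645979] [0.07382716 0.99726564 0.00328672] [-0.67  0.98 -2.86] 0.17596868494401807
```

View pics/w16.png

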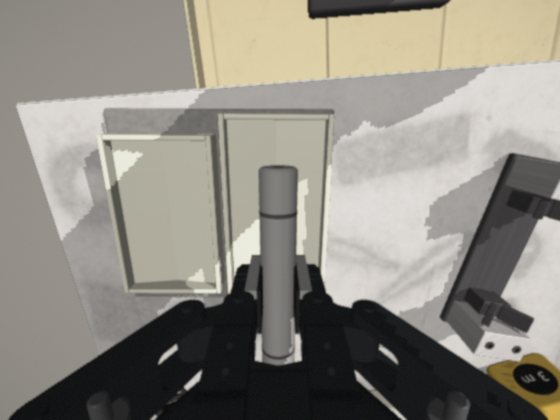

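```bash
python3 zoom.py w16 w16z 90 340 100 300; python3 - <<'E'
from h import *
c,st=pickle.load(open("w16.pkl","rb"))
P=lambda u,v:np.round(ray(c,u,v,.028,st),4)
for p in [(219,114),(333,110),(322,290),(100,135),(217,134),(221,292),(125,294)]:print(p,P(*p))
E
```

```text
f 3.0
(219, 114) [ 0.4078 -0.3213  0.028 ]
(333, 110) [ 0.4111 -0.2399  0.028 ]
(322, 290) [ 0.5589 -0.2518  0.028 ]
(100, 135) [ 0.4157 -0.4099  0.028 ]
(217, 134) [ 0.4214 -0.3247  0.028 ]
(221, 292) [ 0.554  -0.3398  0.028 ]
(125, 294) [ 0.5495 -0.4235  0.028 ]
```

View pics/w16z.png

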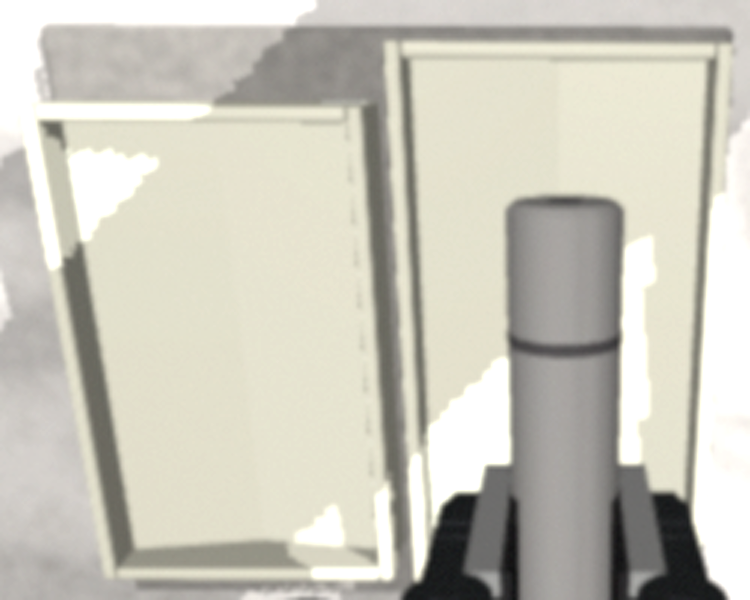

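```bash
python3 -m handwheel '[{"x":0,"y":-0.001,"z":0.03,"rx":0,"ry":0,"rz":0},{"x":0,"y":-0.001,"z":0.06,"rx":0,"ry":0,"rz":0},{"x":0,"y":-0.001,"z":0.08,"rx":0,"ry":0,"rz":0},{"x":0,"y":-0.001,"z":0.087,"rx":0,"ry":0,"rz":0},{"x":0,"y":-0.001,"z":0.0885,"rx":0,"ry":0,"rz":0},{"x":0,"y":-0.001,"z":0.0885,"rx":0,"ry":0,"rz":0}]';python3 -m handwheel '[{"x":0,"y":0,"z":0.001,"rx":0,"ry":0,"rz":0},{"x":0,"y":0,"z":0.003,"rx":0,"ry":0,"rz":0},{"x":0,"y":0,"z":0.003,"rx":0,"ry":0,"rz":0}]'
```

```text
time_s: 18.75
tool_pos: [0.4926, -0.2858, 0.0288]
eef_rot: [-0.001, 0.732, 0.681, 0.001]
contact_force: [-0.0, -0.2, -0.9]
gripper_width: 0.177
time_s: 19.05
tool_pos: [0.4923, -0.2862, 0.0255]
eef_rot: [-0.0, 0.732, 0.681, 0.001]
contact_force: [-0.2, 0.0, -0.9]
gripper_width: 0.171
```

```bash
python3 -m handwheel '[{"x":0,"y":0,"z":0,"rx":0,"ry":0,"rz":0},{"x":0,"y":0,"z":0,"rx":0,"ry":0,"rz":0},{"x":0,"y":0,"z":0,"rx":0,"ry":0,"rz":0},{"x":0,"y":0,"z":0,"rx":0,"ry":0,"rz":0}]' 0.036;python3 -m handwheel '[{"x":0,"y":0,"z":-0.01,"rx":0,"ry":0,"rz":0},{"x":0,"y":0,"z":-0.04,"rx":0,"ry":0,"rz":0},{"x":0,"y":0,"z":-0.08,"rx":0,"ry":0,"rz":0},{"x":0,"y":0,"z":-0.1,"rx":0,"ry":0,"rz":0},{"x":0,"y":0,"z":-0.1,"rx":0,"ry":0,"rz":0}]' ; python3 snap.py w17
```

```text
time_s: 19.45
tool_pos: [0.4923, -0.2863, 0.0254]
eef_rot: [-0.001, 0.732, 0.681, 0.001]
contact_force: [-0.2, -1.7, 3.7]
gripper_width: 0.421
time_s: 19.95
tool_pos: [0.4932, -0.2871, 0.1286]
eef_rot: [0.002, 0.732, 0.681, 0.002]
contact_force: [-0.0, -0.5, -0.8]
gripper_width: 0.419
19.95 [ 0.49320467 -0.28708392  0.12862775] [7.21746927e-02 9.97391930e-01 3.88948732e-04] [-0.02 -0.55 -0.82] 0.41897227762935635
```

View pics/w17.png

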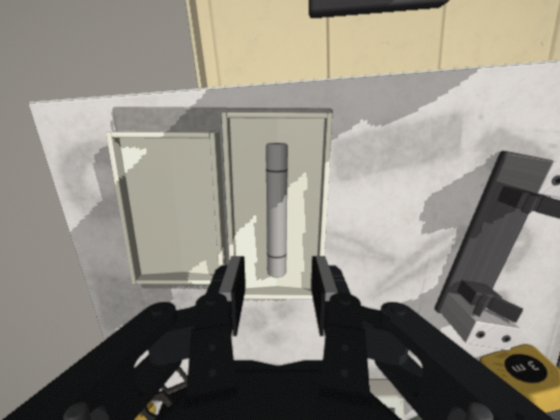

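```bash
python3 - <<'E'
from h import *
c,st=pickle.load(open("w17.pkl","rb"))
P=lambda u,v,z:ray(c,u,v,z,st)
print((P(277,171,.029)+P(277,256,.029))/2, (P(223,115,.028)+P(331,113,.028))/2,(P(324,296,.028)))
E
python3 -m handwheel '[{"x":0.045,"y":-0.008,"z":0,"rx":0,"ry":0,"rz":0},{"x":0.09,"y":-0.016,"z":0,"rx":0,"ry":0,"rz":0},{"x":0.135,"y":-0.025,"z":0,"rx":0,"ry":0,"rz":0},{"x":0.18,"y":-0.034,"z":0,"rx":0,"ry":0,"rz":0},{"x":0.225,"y":-0.042,"z":0,"rx":0,"ry":0,"rz":0},{"x":0.27,"y":-0.05,"z":0,"rx":0,"ry":0,"rz":0},{"x":0.315,"y":-0.059,"z":0,"rx":0,"ry":0,"rz":0},{"x":0.36,"y":-0.067,"z":0,"rx":0,"ry":0,"rz":-0.7},{"x":0.405,"y":-0.076,"z":0.01,"rx":0,"ry":0,"rz":-0.7},{"x":0.412,"y":-0.077,"z":0.035,"rx":0,"ry":0,"rz":-0.7},{"x":0.412,"y":-0.077,"z":0.048,"rx":0,"ry":0,"rz":-0.7},{"x":0.412,"y":-0.077,"z":0.048,"rx":0,"ry":0,"rz":-0.7}]' 0.045;python3 -m handwheel '[{"x":0,"y":0,"z":0,"rx":0,"ry":0,"rz":0},{"x":0,"y":0,"z":0,"rx":0,"ry":0,"rz":0}]'; python3 snap.py w18;python3 zoom.py w18 w18z 220 380 120 240;python3 zoom.py w18 w18y 220 380 230 350
```

```text
[ 0.49222608 -0.2865952   0.029     ] [ 0.41168866 -0.28067921  0.028     ] [ 0.5745472  -0.24892546  0.028     ]
time_s: 21.2
tool_pos: [0.4433, 0.1305, 0.0765]
eef_rot: [-0.002, 0.728, 0.686, -0.001]
contact_force: [-0.8, -0.3, -0.1]
gripper_width: 0.526
time_s: 21.4
tool_pos: [0.4452, 0.1299, 0.0788]
eef_rot: [-0.001, 0.728, 0.685, 0.001]
contact_force: [-0.1, 0.5, 0.3]
gripper_width: 0.526
21.4 [0.44523967 0.12993768 0.07881516] [0.06074144 0.99814912 0.00296806] [-0.14  0.53  0.28] 0.5257578990297882
f 5.0
f 5.0
```

View pics/w18z.png

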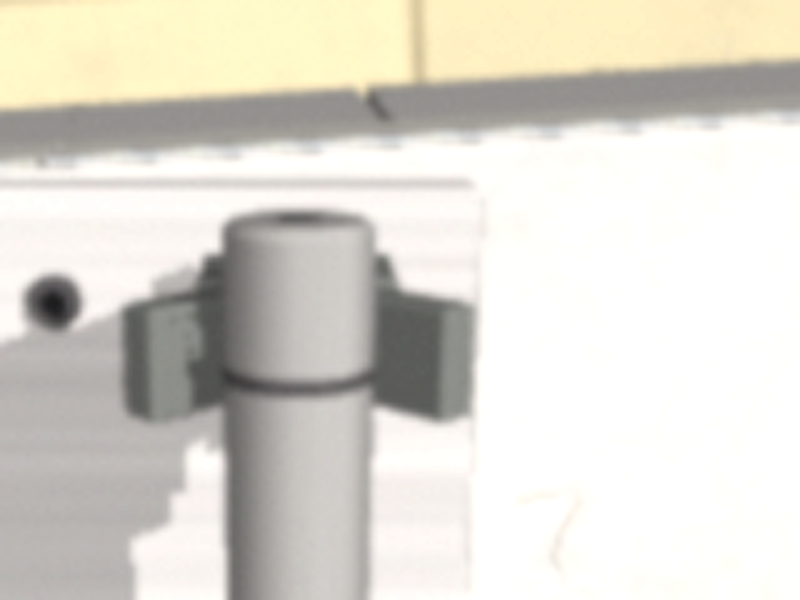

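View pics/w18y.png

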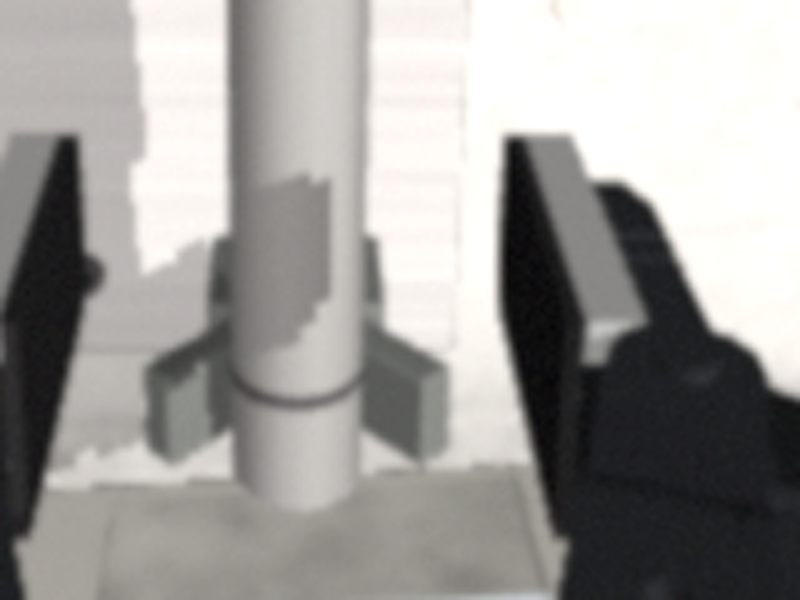

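```bash
python3 - <<'E'
from h import *
c,st=pickle.load(open("w18.pkl","rb"))
T=np.linalg.inv(pose(st))
q=[T@np.append(ray(c,u,v,.051,st),1) for u,v in [(279.6,197.2),(279.2,310.0)]]
print(np.round(q,4),(q[0]+q[1])/2)
E
```

```text
[[ 0.002  -0.0369  0.0278  1.    ]
 [ 0.0018  0.0388  0.0278  1.    ]] [1.90183993e-03 9.34761392e-04 2.78215933e-02 1.00000000e+00]
```

```bash
python3 -m handwheel '[{"x":0.001,"y":0.0008,"z":0.02,"rx":0,"ry":0,"rz":0},{"x":0.001,"y":0.0008,"z":0.038,"rx":0,"ry":0,"rz":0},{"x":0.001,"y":0.0008,"z":0.04,"rx":0,"ry":0,"rz":0},{"x":0.001,"y":0.0008,"z":0.04,"rx":0,"ry":0,"rz":0},{"x":0.001,"y":0.0008,"z":0.04,"rx":0,"ry":0,"rz":0}]' && python3 -m handwheel '[{"x":0,"y":0,"z":0,"rx":0,"ry":0,"rz":0},{"x":0,"y":0,"z":0,"rx":0,"ry":0,"rz":0},{"x":0,"y":0,"z":0,"rx":0,"ry":0,"rz":0},{"x":0,"y":0,"z":0,"rx":0,"ry":0,"rz":0},{"x":0,"y":0,"z":0,"rx":0,"ry":0,"rz":0}]' 0.010 50
```

```text
time_s: 21.95
tool_pos: [0.4464, 0.1313, 0.0392]
eef_rot: [-0.001, 0.728, 0.685, 0.002]
contact_force: [-0.1, -0.1, -0.3]
gripper_width: 0.528
time_s: 22.45
tool_pos: [0.4462, 0.131, 0.039]
eef_rot: [-0.0, 0.728, 0.686, 0.001]
contact_force: [0.1, -6.9, 11.3]
gripper_width: 0.177
```

```bash
python3 -m handwheel '[{"x":0,"y":0,"z":-0.015,"rx":0,"ry":0,"rz":0},{"x":0,"y":0,"z":-0.055,"rx":0,"ry":0,"rz":0},{"x":0,"y":0,"z":-0.09,"rx":0,"ry":0,"rz":0},{"x":-0.035,"y":0.018,"z":-0.09,"rx":0,"ry":0,"rz":0},{"x":-0.075,"y":0.038,"z":-0.09,"rx":0,"ry":0,"rz":4},{"x":-0.115,"y":0.058,"z":-0.09,"rx":0,"ry":0,"rz":8},{"x":-0.155,"y":0.079,"z":-0.09,"rx":0,"ry":0,"rz":11.4},{"x":-0.19,"y":0.097,"z":-0.085,"rx":0,"ry":0,"rz":11.4},{"x":-0.214,"y":0.109,"z":-0.065,"rx":0,"ry":0,"rz":11.4},{"x":-0.214,"y":0.109,"z":-0.037,"rx":0,"ry":0,"rz":11.4},{"x":-0.214,"y":0.109,"z":-0.037,"rx":0,"ry":0,"rz":11.4},{"x":-0.214,"y":0.109,"z":-0.037,"rx":0,"ry":0,"rz":11.4}]'; python3 -m handwheel '[{"x":0,"y":0,"z":0,"rx":0,"ry":0,"rz":0},{"x":0,"y":0,"z":0,"rx":0,"ry":0,"rz":0}]'; python3 snap.py w19;python3 zoom.py w19 w19z 200 360 130 250;python3 zoom.py w19 w19y 200 360 250 370
```

```text
time_s: 23.65
tool_pos: [0.5413, -0.0885, 0.075]
eef_rot: [-0.002, 0.792, 0.61, 0.001]
contact_force: [-0.3, 0.5, -1.3]
gripper_width: 0.18
time_s: 23.85
tool_pos: [0.5423, -0.0885, 0.076]
eef_rot: [-0.0, 0.792, 0.61, 0.002]
contact_force: [0.3, 0.2, -2.5]
gripper_width: 0.176
23.85 [ 0.54232138 -0.08851116  0.07602128] [0.25529365 0.96685924 0.00289048] [ 0.34  0.16 -2.46] 0.17583539987581742
f 5.0
f 5.0
```

View pics/w19z.png

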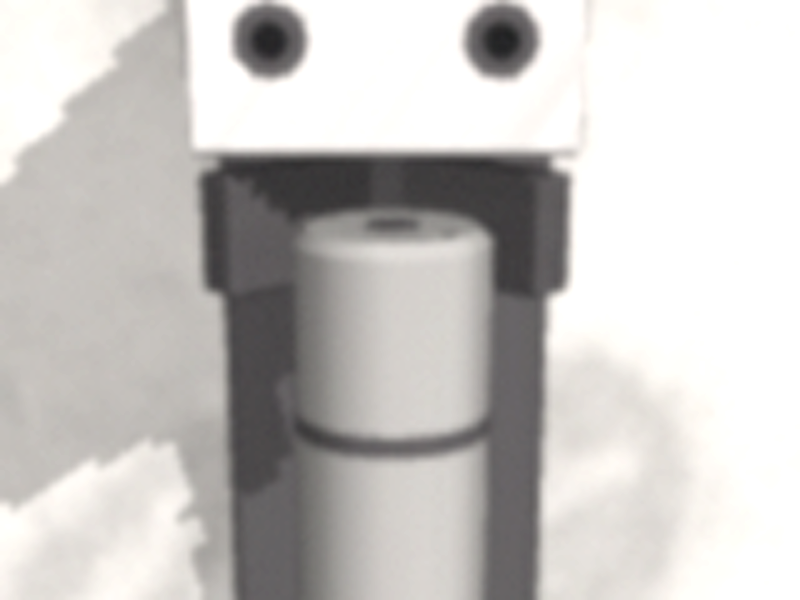

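View pics/w19y.png

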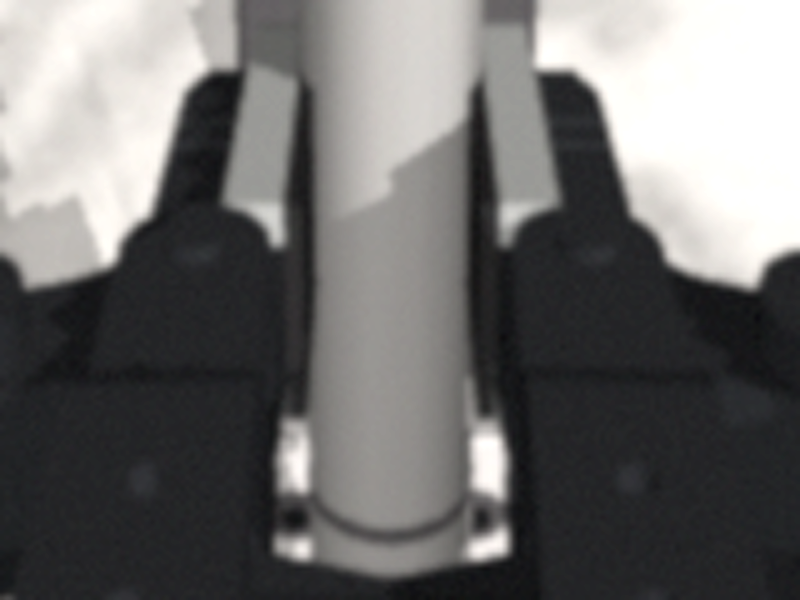

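```bash
python3 - <<'E'
from tilt import *
print(solve(130+(446+.5)/5-.5,250+(535+.5)/5-.5))
st=pickle.load(open("w19.pkl","rb"))[1]
print(st["tool_pos"]@pose(st)[:3,1],st["tool_pos"]@pose(st)[:3,0],pose(st)[:3])
yh=np.array([.9667,-.2561,0])
for n in ["w11","w12","w15"]:
    s=pickle.load(open(n+".pkl","rb"))[1];print(n,s["tool_pos"]@yh)
print(st["tool_pos"]@yh)
E
```

```text
(np.float64(-0.38008364729360267), np.float64(0.2971813355167558))
0.5470564800334363 0.05309310638547384 [[ 0.25529365  0.9668612   0.00213964  0.54232138]
 [ 0.96685924 -0.2552985   0.00242458 -0.08851116]
 [ 0.00289048  0.00144975 -0.99999477  0.07602128]]
w11 0.5464266521534717
w12 0.5466423518801077
w15 0.546446604367821
0.5469297890879006
```

```bash
python3 -m handwheel '[{"x":0,"y":-0.0011,"z":0.006,"rx":0,"ry":0,"rz":0},{"x":0,"y":-0.0011,"z":0.012,"rx":0,"ry":0,"rz":0},{"x":0,"y":-0.0011,"z":0.016,"rx":0,"ry":0,"rz":0},{"x":0,"y":-0.0011,"z":0.016,"rx":0,"ry":0,"rz":0}]'; python3 -m handwheel '[{"x":0,"y":0,"z":0.001,"rx":0,"ry":0,"rz":0},{"x":0,"y":0,"z":0.002,"rx":0,"ry":0,"rz":0},{"x":0,"y":0,"z":0.002,"rx":0,"ry":0,"rz":0}]'; python3 -m handwheel '[{"x":0,"y":0,"z":0.001,"rx":0,"ry":0,"rz":0},{"x":0,"y":0,"z":0.002,"rx":0,"ry":0,"rz":0},{"x":0,"y":0,"z":0.002,"rx":0,"ry":0,"rz":0}]'
```

```text
time_s: 24.3
tool_pos: [0.5404, -0.0885, 0.058]
eef_rot: [-0.001, 0.793, 0.61, 0.001]
contact_force: [-0.2, -0.1, -1.2]
gripper_width: 0.179
time_s: 24.6
tool_pos: [0.5408, -0.0886, 0.0567]
eef_rot: [-0.001, 0.793, 0.61, 0.001]
contact_force: [-0.2, -0.9, -2.8]
gripper_width: 0.176
time_s: 24.9
tool_pos: [0.5408, -0.0886, 0.0547]
eef_rot: [-0.001, 0.793, 0.61, 0.001]
contact_force: [-0.6, -0.1, -2.4]
gripper_width: 0.175
```

```bash
python3 -m handwheel '[{"x":0,"y":0,"z":0.001,"rx":0,"ry":0,"rz":0},{"x":0,"y":0,"z":0.002,"rx":0,"ry":0,"rz":0},{"x":0,"y":0,"z":0.003,"rx":0,"ry":0,"rz":0},{"x":0,"y":0,"z":0.004,"rx":0,"ry":0,"rz":0},{"x":0,"y":0,"z":0.004,"rx":0,"ry":0,"rz":0}]'; python3 -m handwheel '[{"x":0,"y":0,"z":0.001,"rx":0,"ry":0,"rz":0},{"x":0,"y":0,"z":0.002,"rx":0,"ry":0,"rz":0},{"x":0,"y":0,"z":0.003,"rx":0,"ry":0,"rz":0},{"x":0,"y":0,"z":0.004,"rx":0,"ry":0,"rz":0},{"x":0,"y":0,"z":0.005,"rx":0,"ry":0,"rz":0},{"x":0,"y":0,"z":0.006,"rx":0,"ry":0,"rz":0},{"x":0,"y":0,"z":0.006,"rx":0,"ry":0,"rz":0}]'
```

```text
time_s: 25.4
tool_pos: [0.5407, -0.0885, 0.0506]
eef_rot: [-0.001, 0.793, 0.61, 0.001]
contact_force: [-0.4, -0.8, -2.2]
gripper_width: 0.178
time_s: 26.1
tool_pos: [0.5408, -0.0885, 0.0446]
eef_rot: [-0.001, 0.793, 0.61, 0.001]
contact_force: [-0.4, 0.6, -1.3]
gripper_width: 0.172
```

Fell in freely; axis about 0.0476. Go on to the seat.

```bash
python3 -m handwheel '[{"x":0,"y":0,"z":0.001,"rx":0,"ry":0,"rz":0},{"x":0,"y":0,"z":0.0015,"rx":0,"ry":0,"rz":0},{"x":0,"y":0,"z":0.002,"rx":0,"ry":0,"rz":0},{"x":0,"y":0,"z":0.0025,"rx":0,"ry":0,"rz":0},{"x":0,"y":0,"z":0.0025,"rx":0,"ry":0,"rz":0}]';python3 -m handwheel '[{"x":0,"y":0,"z":0.0005,"rx":0,"ry":0,"rz":0},{"x":0,"y":0,"z":0.001,"rx":0,"ry":0,"rz":0},{"x":0,"y":0,"z":0.001,"rx":0,"ry":0,"rz":0}]'; python3 snap.py w20
```

```text
time_s: 26.6
tool_pos: [0.5408, -0.0886, 0.0423]
eef_rot: [-0.001, 0.792, 0.61, 0.001]
contact_force: [-0.5, -0.4, -1.2]
gripper_width: 0.175
time_s: 26.9
tool_pos: [0.5409, -0.0887, 0.042]
eef_rot: [-0.001, 0.792, 0.61, 0.001]
contact_force: [-4.6, -0.4, 14.8]
gripper_width: 0.174
26.9 [ 0.54090619 -0.08866342  0.04201927] [0.25598532 0.96667675 0.00275208] [-4.63 -0.41 14.79] 0.1741030124917879
```

View pics/w20.png

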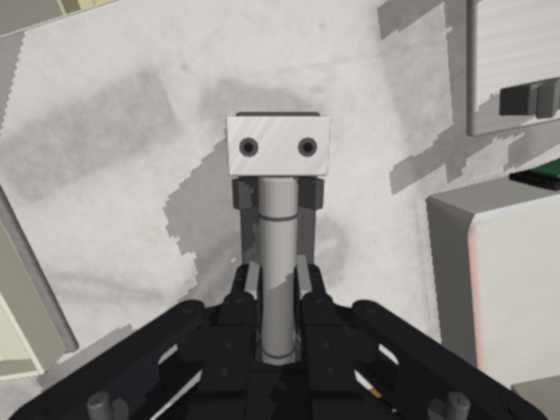

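```bash
python3 -m handwheel '[{"x":0,"y":0,"z":-0.015,"rx":0,"ry":0,"rz":0},{"x":0,"y":0,"z":-0.04,"rx":0,"ry":0,"rz":0},{"x":0,"y":0,"z":-0.074,"rx":0,"ry":0,"rz":0},{"x":-0.03,"y":0.002,"z":-0.074,"rx":0,"ry":0,"rz":0},{"x":-0.075,"y":0.005,"z":-0.074,"rx":0,"ry":0,"rz":-4},{"x":-0.12,"y":0.008,"z":-0.074,"rx":0,"ry":0,"rz":-8},{"x":-0.165,"y":0.011,"z":-0.074,"rx":0,"ry":0,"rz":-9.9},{"x":-0.21,"y":0.014,"z":-0.074,"rx":0,"ry":0,"rz":-9.9},{"x":-0.255,"y":0.017,"z":-0.074,"rx":0,"ry":0,"rz":-9.9},{"x":-0.292,"y":0.019,"z":-0.074,"rx":0,"ry":0,"rz":-9.9},{"x":-0.292,"y":0.019,"z":-0.074,"rx":0,"ry":0,"rz":-9.9},{"x":-0.292,"y":0.019,"z":-0.074,"rx":0,"ry":0,"rz":-9.9}]'; python3 snap.py w21
```

```text
time_s: 28.15
tool_pos: [0.4838, -0.3764, 0.1141]
eef_rot: [-0.001, 0.737, 0.675, 0.001]
contact_force: [-0.0, 0.3, -2.1]
gripper_width: 0.176
28.15 [ 0.48384682 -0.37639819  0.11409086] [0.08776965 0.99613518 0.00334573] [-0.01  0.33 -2.12] 0.17634105453786614
```

View pics/w21.png

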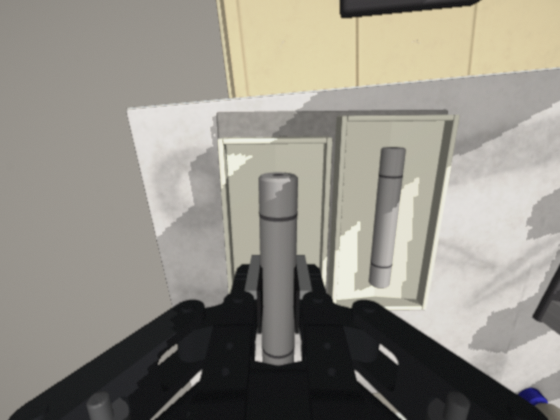

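```bash
python3 zoom.py w21 w21z 210 345 120 220; python3 - <<'E'
from h import *
c,st=pickle.load(open("w21.pkl","rb"))
T=np.linalg.inv(pose(st))
for p in [(221,140),(330,139),(221,144),(326,143)]:
    q=ray(c,*p,.028,st);print(p,np.round(q,4),np.round(T@np.append(q,1),4)[:2])
E
```

```text
f 5.9
(221, 140) [ 0.4164 -0.4106  0.028 ] [-0.0403 -0.0642]
(330, 139) [ 0.4227 -0.3315  0.028 ] [ 0.039  -0.0648]
(221, 144) [ 0.4192 -0.411   0.028 ] [-0.0404 -0.0614]
(326, 143) [ 0.4253 -0.3345  0.028 ] [ 0.0363 -0.062 ]
```

View pics/w21z.png

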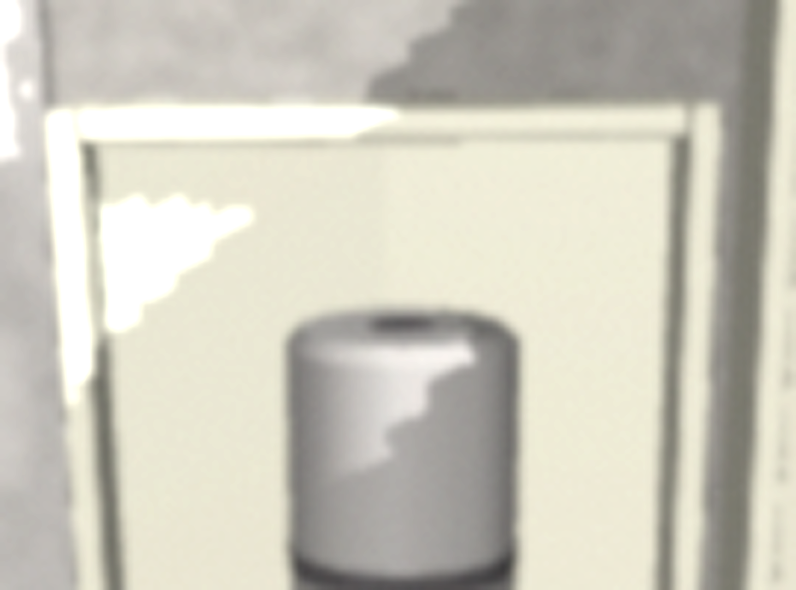

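```bash
python3 -m handwheel '[{"x":-0.001,"y":0.002,"z":0.03,"rx":0,"ry":0,"rz":0},{"x":-0.001,"y":0.002,"z":0.06,"rx":0,"ry":0,"rz":0},{"x":-0.001,"y":0.002,"z":0.075,"rx":0,"ry":0,"rz":0},{"x":-0.001,"y":0.002,"z":0.084,"rx":0,"ry":0,"rz":0},{"x":-0.001,"y":0.002,"z":0.086,"rx":0,"ry":0,"rz":0},{"x":-0.001,"y":0.002,"z":0.086,"rx":0,"ry":0,"rz":0}]';python3 -m handwheel '[{"x":0,"y":0,"z":0.001,"rx":0,"ry":0,"rz":0},{"x":0,"y":0,"z":0.0025,"rx":0,"ry":0,"rz":0},{"x":0,"y":0,"z":0.0025,"rx":0,"ry":0,"rz":0}]';python3 snap.py w22
```

```text
time_s: 28.8
tool_pos: [0.4867, -0.3768, 0.029]
eef_rot: [-0.001, 0.737, 0.676, 0.001]
contact_force: [0.5, 0.2, -1.2]
gripper_width: 0.179
time_s: 29.1
tool_pos: [0.4864, -0.3769, 0.0263]
eef_rot: [-0.001, 0.737, 0.676, 0.001]
contact_force: [-0.7, -0.6, -2.2]
gripper_width: 0.179
29.1 [ 0.48639453 -0.37694157  0.02629174] [0.08622692 0.99627221 0.00257021] [-0.68 -0.61 -2.21] 0.1789597706029771
```

View pics/w22.png

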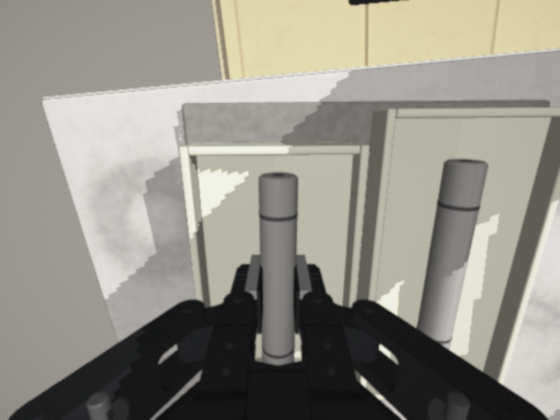

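```bash
python3 -m handwheel '[{"x":0,"y":0,"z":0.001,"rx":0,"ry":0,"rz":0},{"x":0,"y":0,"z":0.001,"rx":0,"ry":0,"rz":0},{"x":0,"y":0,"z":0.001,"rx":0,"ry":0,"rz":0},{"x":0,"y":0,"z":0.001,"rx":0,"ry":0,"rz":0}]' 0.036;python3 -m handwheel '[{"x":0,"y":0,"z":-0.01,"rx":0,"ry":0,"rz":0},{"x":0,"y":0,"z":-0.04,"rx":0,"ry":0,"rz":0},{"x":0,"y":0,"z":-0.08,"rx":0,"ry":0,"rz":0},{"x":0,"y":0,"z":-0.12,"rx":0,"ry":0,"rz":0},{"x":0,"y":0,"z":-0.12,"rx":0,"ry":0,"rz":0},{"x":0,"y":0,"z":-0.12,"rx":0,"ry":0,"rz":0}]' ; python3 snap.py w23;python3 snap.py t23 top
```

```text
time_s: 29.55
tool_pos: [0.4866, -0.3772, 0.0252]
eef_rot: [-0.0, 0.737, 0.676, 0.001]
contact_force: [0.4, -3.6, 4.2]
gripper_width: 0.419
time_s: 30.15
tool_pos: [0.4864, -0.3771, 0.1462]
eef_rot: [-0.0, 0.737, 0.676, 0.001]
contact_force: [0.0, 0.5, -0.6]
gripper_width: 0.422
30.15 [ 0.48635186 -0.37708947  0.14616376] [0.08603262 0.99629017 0.00206789] [ 0.04  0.49 -0.62] 0.4218907641144434
30.2 [ 0.48588233 -0.37668828  0.14495604] [0.08608858 0.99628192 0.00332984] [-1.1   0.38  0.8 ] 0.4210226826634629
```

View pics/w23.png

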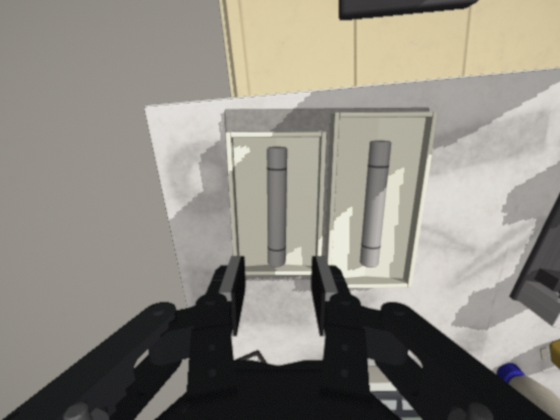

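View pics/t23.png

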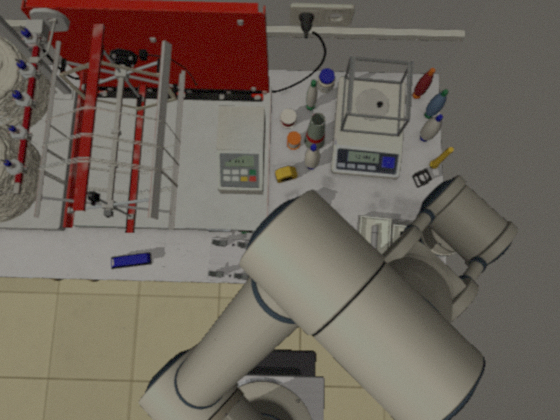

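```bash
python3 zoom.py w23 w23z 220 440 100 290; python3 - <<'E'
from h import *
c,st=pickle.load(open("w23.pkl","rb"))
for a,b in [((277,170),(276.5,249)),((377.5,166.5),(370.5,247.5))]:
    p,q=ray(c,*a,.029,st),ray(c,*b,.029,st);print((p+q)/2,np.linalg.norm(p-q))
E
```

```text
f 3.1
[ 0.48697032 -0.37678069  0.029     ] 0.07446786928272107
[ 0.49234759 -0.28983598  0.029     ] 0.07604675116644855
```

View pics/w23z.png

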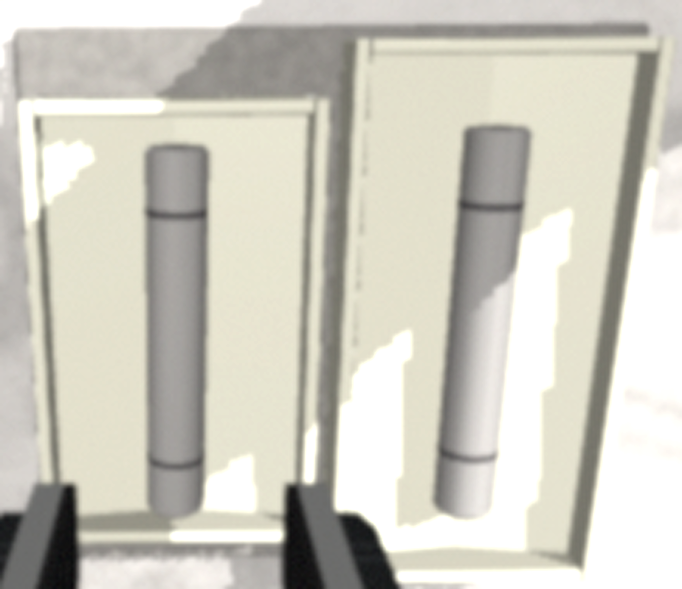

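```bash
python3 -c "
from bench import order,ctrl
print(ctrl.state()['time_s'],ctrl.state()['contact_force']);print(order.finish_job())"
```

```text
30.25 [-0.75110684  0.38309654  0.01789938]
the job is handed in; nothing more can be done
None
```

I sorted both rods and handed the job in at 30.2 s. The long one is in the longer tray and the short one in the shorter tray. No verdict was reported.

- **First rod (right cradle place):** it stayed on the jaw tops with its axis at about 0.061 m. On the centred try both ends bore on the jaws, and the force read up to about 19 N. The camera had put it at about 118 mm long. It took several tries: the first were 1–2 mm off lengthwise because of a camera bias, so one end slipped off its jaw and the rod tilted a few degrees in the grip, at forces under 10 N.
- **Second rod (left cradle place):** it dropped freely between the jaws and stopped at the seat, axis about 0.045 m, with about 15 N as it bottomed. The camera had put it at about 111 mm.
- **Last checks:**
  - The wrist picture shows both rods lying flat and released inside their trays, each middle within about 2–4 mm of the tray centre. The spacing between the marking rings is close to what a level rod should give. My first reading on the short rod was about 1 mm low; a closer reading of the pixels explained it.
  - In the top view the stapler, tape measure and magnifier look unmoved. I compared them by eye and did not measure them.
  - The arm was clear of everything.

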